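Lay out the sherd recording station

TASK

Get the bench ready for recording sherds. Lay the three instruments into the comb rack in their order of use, counting from the red end: first the tweezers (to pick off grit), next the scale bar (for the photograph), last the marker (for the number), each lying level in its own slot, centred across both combs. Lay the sherd that already carries the pale number patch flat, face up, in the middle of the white bay of the finds tray and the sherd without a patch likewise in its blue bay, and leave the loupe and the wax block where they stand.

Things in the scene. Friction and masses are not known exactly. Their poses are not given: they have to be found in the camera images.
- rack: Fixed pan 174x100 mm, 2 grey combs. Origin: centre of underside. y: along the slots, x: across them. Slot centres: x=-50 (red, first), 0, +50 mm, y=0. Slot floors 22 mm above table, 36 wide, between posts 14 wide, 34 high; the red slot and end posts are at -x. Combs 14 thick at y=+-32: 50 mm gap between, only the 3 mm pan floor there, room for fingers. Instruments lie along y, either way.
- finds_tray: Grey finds tray, fixed to the table, 176 (x) x 104 (y) x 14 mm, walls 3 mm, with two open bays side by side along x, each 83 (x) x 98 (y) mm inside: the white-lined bay is centred at x = -43 mm, the blue-lined one at x = +43 mm, both at y = 0. Bay floors 6 mm above the table. Origin: centre of its underside. The bays' length along y leaves room for fingers that close along y.
- tweezers: Steel spring tweezers lying flat, 122 mm long (along its y), 15 mm wide (x), 6 mm high. Origin: centre of the underside. Grasp across x at the origin, with the fingertips within 3 mm of the table.
- scale_bar: White photographic scale bar with black marks, 110 mm long (along its y), 22 mm wide (x), 9 mm high. Origin: centre of the underside.
- marker: White marker pen with a black cap, 130 mm long (along its y), 13 mm thick; it does not roll. Origin: centre of the underside.
- numbered_sherd: Grey-brown pot sherd with a small pale number patch on its top face, about 47 mm (x) x 62 mm (y) x 12 mm high, lying flat. Origin: centre of the underside, z up through the patched face. Grasp across x at the origin.
- blank_sherd: Grey-brown pot sherd with no patch, about 43 mm (x) x 48 mm (y) x 12 mm high, lying flat. Origin: centre of the underside, z up. Grasp across x at the origin.
- loupe: Black loupe standing on the table, 35 mm across, 34 mm high; a bystander that must stay where it is. Origin: centre of the underside.
- wax_block: Dark red block of modelling wax, 38 x 62 x 22 mm; a bystander that must stay where it is. Origin: centre of the underside. (Fixed surroundings, for the paths: the open box of white paper right of the work is up to 140 mm high, the dark bowl behind it 275 mm, the white bucket 126 mm, the spray bottle 144 mm, the big bottle 211 mm.)
Things that resemble listed ones, but are neither listed nor needed, are in the scene too. What is shaped like the scale_bar but green is not meant.

How it is judged:
By the outcome, as a careful person would: the job done as asked, in the order asked, and still so for the second after the job is handed in, with the robot touching nothing.
It also fails if it takes over 131 s, if anything falls off the work surface, if the arm or the gripper's body presses on something with over 40 N, if the wrist force passes 120 N, or if a joint passes its speed limit or range.

ROBOT

A 6-joint arm with a two-finger parallel gripper is mounted at the origin on a cart in front of the work surface, level with it; the furniture and walls round the work are solid. World frame = base frame: x ahead of the robot, y to its left, z up, the work surface at z = 0. Lengths are in m, angles in rad, forces in N, time in s.
With the tool pointing down it reaches from about 0.275 to 0.85 m from the base axis. Payload 5.2 kg.
Tool frame: the origin (TCP) lies at the very end of the fingers, on their centre line; the grasp point (between the pads) lies 19 mm behind it; z points along the fingers, x is the direction in which the jaws open and shut, and the axes are right-handed (so a half turn about z gives the same grasp; the last joint's range is limited). The gripper opens to 85 mm and grips with 20 to 120 N. Pads are 22 mm wide; open, the fingers measure 114 mm over their backs; the gripper's body (76 mm by 85 mm) begins 54 mm behind the grasp point. The pads swing forward as they close: fully open they stand 13 mm farther back than shut.
Start: joints at [-1.392, 0.259, 1.535, -0, 1.348, -0.203], TCP at [0.205, -0.51, 0.231] pointing down, gripper open.
Joint ranges: [-3.14, 3.14], [-0.91, 2.08], [0.19, 2.58], [-1.22, 4.36], [0.22, 2.71], [-3.12, 3.12]. Speed limits (rad/s): [2.57, 2.57, 3.14, 3.14, 3.14, 3.14].

INTERFACE

Orientations are given as a unit quaternion [w, x, y, z].
In Python, from rig import env gives the robot as it stands.
- The arm moves only by the tool arm_command, never from a script. Its arguments are lists of equal length, an entry for each row: "xyz": the shift along the tool's x, y, z in mm, a list of three; "dr": the turn, a rotation vector about the tool's x, y, z in degrees, a list of three. A call has 1 to 12 rows; each row is the pose to reach, as a shift and turn from the pose commanded when the call began, along the tool's axes at that moment; what a row does not reach only later rows make up. A row lasts 1/8 s, in which the tool goes at most 62.5 mm and 10.7 degrees, less where a joint would pass 70% of its speed; a pose out of reach is approached as far as the arm can. A call with a gripper value outside its range is refused whole. "claw" is the opening, from 0 (shut) to 1 (fully open), set as the call begins (left out, the last holds). The fingers move at their own pace and stop on an object; "force" is the grip in N (left out, the last holds). Time passes only in rows, so rows that repeat a pose let the fingers close. It gives the time, the measured TCP pose, the force and the opening at its end, in the units of the state.
- env.read_state(): the state, without advancing time (a new reading comes with each control period).
- env.grab_frame(name): name is "scene" or "top" or "wrist"; returns a dict with "color" (420x560x3 uint8, red, green, blue), "intrinsics" (3x3 intrinsics, pixels), "rvec" (rotation vector, rad) and "tvec" (3), from world to camera coordinates, as OpenCV has them. Camera axes: x right, y down, z forward; pixel columns grow to the right and rows downward; lengths in m; the calibration is good to about 2 mm. A picture is of the moment at which its call begins. There is no depth.
- env.sign_off(): hands the job in, once; it reports no verdict.
Trained networks look in a picture, given as the dict that the camera call returned (one of the last four; its "shot" number tells which), for a name from the list of things; names that differ only in an ending like _2 or _b are one class to them, and where a whole thing is asked for, a point or a joint stands for the part that bears it (a point fixed in the world has none). Each returns a list of dicts, best first, with "conf" (0 to 1); they miss things now and then, are a little off and sometimes report something else, mostly with a low value. They report only what shows in the picture. A call takes as long as a camera call. They do not tell look-alikes from the thing itself.
- env.cut_out(picture, name): "mask" (420x560 bool, what is visible of it) and "extent" ([centre column, centre row, width, height] in pixels, round what is visible of it).
The state is a dict: "time": time; "joint_positions": joint angles; "dq": joint speeds; "tau": joint torques, N m; "tool_pos": TCP position; "orientation": TCP orientation; "force": force on the tool from outside, world axes, zero at the start; "ft_torque": the same for the moment, N m; "grip_width": finger opening in m.
Only numpy, scipy, OpenCV 4.12 (cv2) and the standard library are available. Lean on these libraries where they do the work, as an engineer would, in place of code of your own. Each camera call takes 0.05 s, during which the arm holds its last target. There are 200 camera calls.

## Working session

There is one attempt and no reset: what is moved stays moved. The work goes in short steps, Python scripts to look and compute and a tool call to move; the robot and the scene stay as the last step left them, time stands still between calls to the robot, and variables do not carry over. Pictures are saved under pics/ and viewed, about 12 in all and at most 16, crops included, and the job is handed in when it is done.

Besides the shell and the picture viewer there is one more tool, called after "Emit:" in YAML: its name, and indented under it one key for each argument. arm_command: Moves the arm, as the interface text tells. Its arguments: {"type":"object","properties":{"xyz":{"type":"array","items":{"type":"array","items":{"type":"number"}}},"dr":{"type":"array","items":{"type":"array","items":{"type":"number"}}},"claw":{"type":"number"},"force":{"type":"number"}},"required":["xyz","dr"]}

```bash
ls; mkdir -p pics
cat > h.py <<'E'
import numpy as np, cv2
from rig import env
from scipy.spatial.transform import Rotation as R
def save(p,n,crop=None,s=1):
    c=p["color"]
    if crop: a,b,d,e=crop; c=c[b:e,a:d]
    c=cv2.resize(c,None,fx=s,fy=s,interpolation=cv2.INTER_CUBIC)
    cv2.imwrite("pics/"+n,c[:,:,::-1])
def world(p,uv,z=0.):
    uv=np.asarray(uv,float).reshape(-1,2)
    Rm=cv2.Rodrigues(np.asarray(p["rvec"],float))[0];t=np.asarray(p["tvec"],float).ravel()
    c=-Rm.T@t
    d=(Rm.T@np.linalg.inv(p["intrinsics"])@np.c_[uv,np.ones(len(uv))].T).T
    return c+d*((z-c[2])/d[:,2])[:,None]
def proj(p,X):
    return cv2.projectPoints(np.asarray(X,float).reshape(-1,1,3),np.asarray(p["rvec"],float),np.asarray(p["tvec"],float),np.asarray(p["intrinsics"],float),None)[0].reshape(-1,2)
def rect(p,mask,z):
    m=mask.astype(np.uint8); cs=cv2.findContours(m,cv2.RETR_EXTERNAL,cv2.CHAIN_APPROX_NONE)[0]
    c=max(cs,key=cv2.contourArea)[:,0,:]
    w=world(p,c,z)[:,:2]*1000
    (x,y),(a,b),th=cv2.minAreaRect(w.astype(np.float32))
    if a>b: th+=90; a,b=b,a   # th = direction of short side, deg
    return np.round([x,y,a,b,(th+90)%180-90],1)
E
python3 - <<'E'
from h import *
for c in ("top","scene"):
    p=env.grab_frame(c); save(p,c+"0.png",s=1.4)
    Rm=cv2.Rodrigues(np.asarray(p["rvec"],float))[0]; print(c,-Rm.T@np.ravel(p["tvec"]))
    for n,z in dict(rack=.034,finds_tray=.014,tweezers=.006,scale_bar=.009,marker=.0065,numbered_sherd=.012,blank_sherd=.012,loupe=.034,wax_block=.022).items():
        for d in env.cut_out(p,n):
            print(n,round(d["conf"],2),np.round(d["extent"]),rect(p,d["mask"],z) if d["mask"].sum()>20 else "")
E
```

```text
pics
top [0.37006347 0.3722035  1.25917898]
rack 0.78 [307. 254.  76.  46.] [403.9 340.7  99.8 173.6  -1.8]
finds_tray 0.59 [409. 162.  71.  42.] [636.2  98.7 105.6 175.6  -0.8]
tweezers 0.58 [407. 226.  14.  45.] [458.6  99.7  14.7  68.5 -77. ]
scale_bar 0.74 [333. 194.  15.  47.] [556.6 291.1  22.7 108.3 -83. ]
scale_bar 0.56 [167. 270.  19.  46.] [366.7 690.3  25.7 108.6 -80.3]
scale_bar 0.54 [405. 282.  17.  20.] [348.2 111.7  37.5  38.1 -45.2]
marker 0.75 [292. 191.  15.  54.] [564.3 383.4  12.6 129.6  79.3]
numbered_sherd 0.8 [372. 202.  23.  21.] [536.5 189.9  42.7  48.6  44.7]
blank_sherd 0.78 [373. 250.  17.  15.] [418.2 191.8  40.7  41.   89.6]
loupe 0.61 [404. 280.  14.  18.] [348.1 117.5  30.2  37.4   0.6]
wax_block 0.79 [253. 256.  21.  30.] [404.6 478.9  37.4  63.5  87.5]
scene [-0.44698451  0.91601792  0.73031444]
rack 0.96 [307. 251.  77.  48.] [378.8 352.  122.4 186.1  -1.6]
finds_tray 0.91 [334. 191.  67.  32.] [ 6.266e+02  1.030e+02  1.244e+02  1.882e+02 -4.000e-01]
tweezers 0.44 [366. 215.  10.   5.] 
tweezers 0.27 [292. 217.  27.  16.] [553.6 289.1  31.2 119.9 -82.9]
scale_bar 0.89 [177. 307.  34.  32.] [360.4 689.9  27.2 118.2 -78.4]
scale_bar 0.66 [294. 219.  28.  14.] [550.1 291.9  30.3 120.5 -82.5]
numbered_sherd 0.69 [327. 214.  22.  14.] [527.  191.8  46.6  67.2  41.2]
blank_sherd 0.71 [354. 234.  14.   8.] [406.8 195.9  40.8  47.3  62.6]
blank_sherd 0.7 [392. 235.  14.  18.] [353.4 102.8  35.2  88.4  44.7]
loupe 0.5 [392. 234.  14.  17.] [328.4 129.5  31.5  82.3  44.3]
wax_block 0.64 [258. 263.  25.  23.] [390.5 483.9  46.8  82.   89.1]
```

View pics/top0.png

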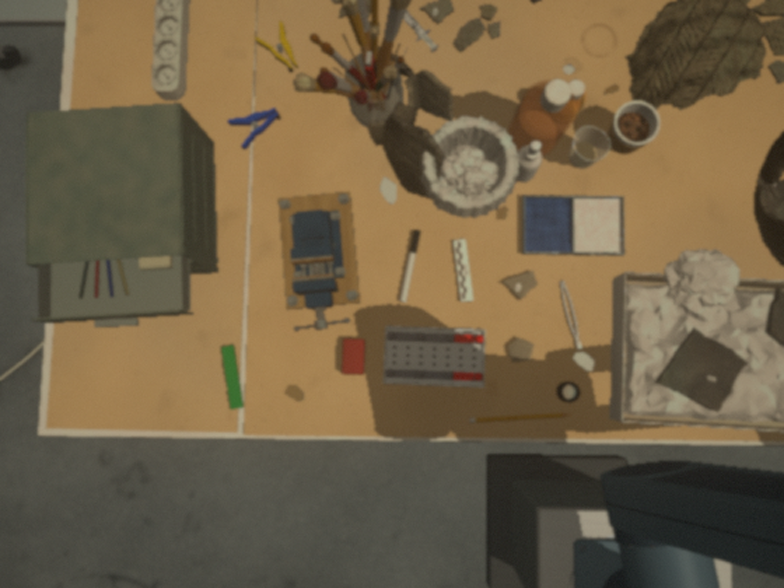

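View pics/scene0.png

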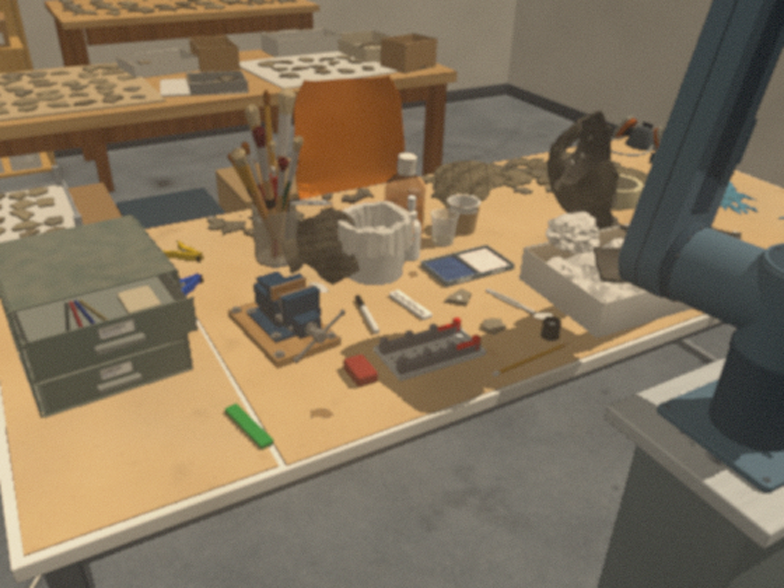

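Run:
```python
from h import *
p=env.grab_frame("top"); save(p,"top1.png",(230,130,460,310),3.4)
print(env.read_state()["orientation"],env.read_state()["time"],world(p,[[0,0],[559,0],[559,419]]))
print(R.from_quat(np.roll(env.read_state()["orientation"],-1)).as_matrix().round(3))
```

```text
[-2.03779236e-05  8.28427102e-01 -5.60096899e-01  1.40866489e-07] 1.05 [[ 1.06292433  1.15452139  0.        ]
 [ 1.05714264 -0.29162566  0.        ]
 [ 0.03086293 -0.2388722   0.        ]]
[[ 0.373 -0.928  0.   ]
 [-0.928 -0.373  0.   ]
 [-0.    -0.    -1.   ]]
```

View pics/top1.png

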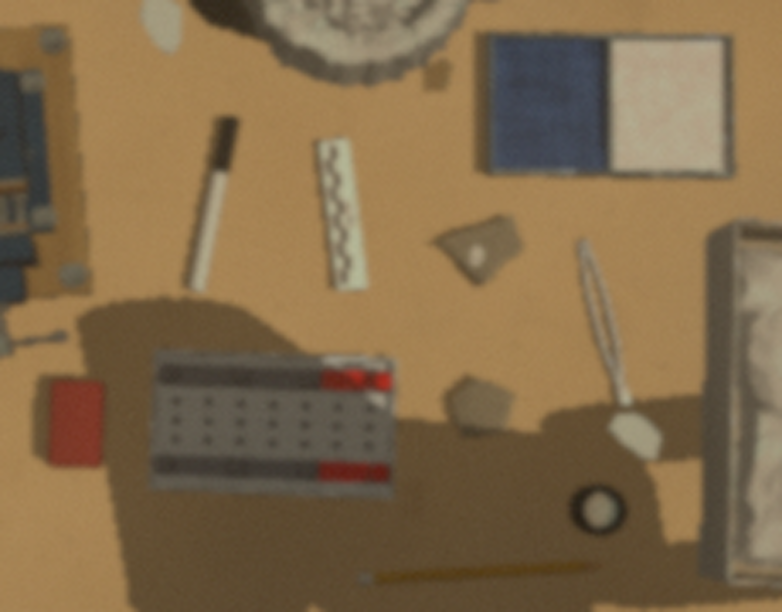

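Candidates (px in the 1.4x top picture). Scale bar: white (461,270) is the one, green (232,377) is not. Tweezers: steel (570,315) is the one; the pencil (520,418) and the pale chip (583,361) beside it are not. Marker: (410,266), against the pencils in the drawer. Sherds: patched (518,284) and blank (518,349), against the loose chips at (293,393), (583,361) and (388,189). White bay is at (597,225), blue at (548,225). The rack's red end is on the right, at world -y.

The close crop confirms these choices. I'm moving to a hover for a wrist view.

Emit:
arm_command:
  xyz:
    - [-532,-446,-120]
    - [-532,-446,-120]
    - [-532,-446,-120]
    - [-532,-446,-120]
    - [-532,-446,-120]
    - [-532,-446,-120]
    - [-532,-446,-120]
    - [-532,-446,-120]
    - [-532,-446,-120]
    - [-532,-446,-120]
    - [-532,-446,-120]
    - [-532,-446,-120]
  dr:
    - [0,0,23.6]
    - [0,0,23.6]
    - [0,0,23.6]
    - [0,0,23.6]
    - [0,0,23.6]
    - [0,0,23.6]
    - [0,0,23.6]
    - [0,0,23.6]
    - [0,0,23.6]
    - [0,0,23.6]
    - [0,0,23.6]
    - [0,0,23.6]
  claw: 0.55
  force: 40

```text
time: 2.55
tool_pos: [0.421, 0.1527, 0.3518]
orientation: [0.001, -0.698, 0.716, -0.0]
force: [-0.3, -0.4, -0.9]
grip_width: 0.0474
```

```bash
cat >> h.py <<'E'
ZS=dict(rack=.034,finds_tray=.014,tweezers=.006,scale_bar=.009,marker=.0065,numbered_sherd=.012,blank_sherd=.012,loupe=.034,wax_block=.022)
def look(cam="wrist",names=ZS,save_as=None,s=1.4):
    p=env.grab_frame(cam)
    if save_as: save(p,save_as,s=s)
    for n in names:
        for d in env.cut_out(p,n):
            if d["conf"]>.3 and d["mask"].sum()>30: print(n,round(d["conf"],2),np.round(d["extent"]),rect(p,d["mask"],ZS[n]))
    return p
def st():
    s=env.read_state(); M=R.from_quat(np.roll(s["orientation"],-1)).as_matrix()
    print("t",round(s["time"],2),"pos",(s["tool_pos"]*1000 if hasattr(s["tool_pos"],"shape") else np.array(s["tool_pos"])*1000).round(1),"yaw",np.degrees(np.arctan2(M[1,0],M[0,0])).round(2),"w",s["grip_width"],"f",np.round(s["force"],1),"tilt",M[2].round(4))
    return s,M
def plan(*targets):
    "targets: (x,y,z mm, yaw deg); prints shift & turn from current pose"
    s,M=st(); y0=np.degrees(np.arctan2(M[1,0],M[0,0])); P=np.array(s["tool_pos"])*1000
    for t in targets:
        dy=(t[3]-y0+180)%360-180
        print(t,"->",(M.T@(np.array(t[:3])-P)).round(1),"turn",round(-dy,2), "rows",round(max(np.linalg.norm(np.array(t[:3])-P)/62.5,abs(dy)/10.7),1))
E
python3 - <<'E'
from h import *
s,M=st(); print(np.round(s["joint_positions"],2))
p=look(save_as="w1.png")
Rm=cv2.Rodrigues(np.asarray(p["rvec"],float))[0]; print(-Rm.T@np.ravel(p["tvec"]))
E
```

```text
t 2.55 pos [421.  152.7 351.8] yaw -91.45 w 0.04737536708598717 f [-0.3 -0.4 -0.9] tilt [-8.e-04 -9.e-04 -1.e+00]
[0.1  0.01 1.54 0.   1.59 1.69]
rack 0.93 [138. 171. 144.  78.] [412.2 330.2  95.7 175.2  -1.4]
finds_tray 0.75 [327.  10. 157.  19.] [592.8  95.5  18.8 175.9  -1.4]
tweezers 0.6 [317. 106.  29.  99.] [481.9 101.   15.1 120.9 -76.5]
scale_bar 0.79 [167.  48.  39.  95.] [556.8 286.   24.2 107.3 -82.8]
marker 0.95 [89. 49. 14. 95.] [556.8 381.8  14.  112.2  79.3]
numbered_sherd 0.8 [250.  68.  47.  46.] [539.  184.5  43.3  51.9  43.4]
blank_sherd 0.86 [252. 160.  35.  35.] [419.4 188.6  40.7  42.5  69.8]
loupe 0.95 [315. 210.  24.  30.] [354.8 110.9  33.4  40.3  89.4]
wax_block 0.95 [ 34. 176.  44.  51.] [407.2 469.6  47.9  61.6  89.5]
wax_block 0.61 [328.  12. 152.  17.] [591.6  95.9  17.5 171.7  -1.4]
[0.49245454 0.15018536 0.49413579]
```

View pics/w1.png

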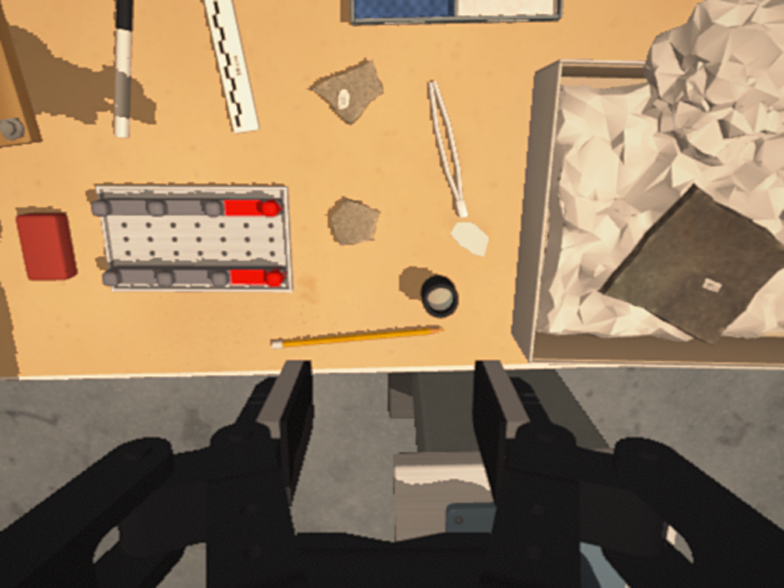

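The wrist view shows the tweezers at about (447,150), chip at (470,238), rack at (195,238), sherds at (347,90) and (353,220), loupe at (438,295) and paper box from column 515 on. I'm working out the box wall position and the hover over the tweezers.

Run:
```python
from h import *
p=env.grab_frame("wrist")
print("base",world(p,np.array([[537,70],[512,333]])/1.4,0).round(3),"top",world(p,np.array([[560,62],[533,360]])/1.4,.14).round(3))
plan((482,101,120,-76.5))
```

```text
base [[0.547 0.017 0.   ]
 [0.302 0.032 0.   ]] top [[0.536 0.04  0.14 ]
 [0.335 0.048 0.14 ]]
t 3.1 pos [420.6 148.6 351.4] yaw -91.82 w 0.04670456308140751 f [ 0.2 -0.  -0.8] tilt [ 1.e-04 -2.e-04 -1.e+00]
(482, 101, 120, -76.5) -> [ 45.6 -62.9 231.4] turn -15.32 rows 3.9
```

Emit:
arm_command:
  xyz:
    - [46,-63,231]
    - [46,-63,231]
    - [46,-63,231]
    - [46,-63,231]
    - [46,-63,231]
    - [46,-63,231]
  dr:
    - [0,0,-15.3]
    - [0,0,-15.3]
    - [0,0,-15.3]
    - [0,0,-15.3]
    - [0,0,-15.3]
    - [0,0,-15.3]

```text
time: 3.85
tool_pos: [0.4828, 0.1016, 0.1216]
orientation: [-0.0, 0.786, -0.619, 0.0]
force: [0.5, -0.5, 0.9]
grip_width: 0.0469
```

Run:
```python
from h import *
p=look(names=["tweezers","numbered_sherd","blank_sherd"],save_as="w2.png",s=1)
plan((482,101,2,-76.5))
```

```text
tweezers 0.72 [278. 202.  21. 159.] [481.5 101.1  14.  120.1 -76.1]
numbered_sherd 0.94 [171. 107.  94.  69.] [537.9 183.3  43.2  54.4  39. ]
blank_sherd 0.82 [149. 257.  70.  54.] [421.  187.7  42.6  46.1  75.3]
t 4.05 pos [483.3 102.  122.5] yaw -76.39 w 0.04736845099329914 f [ 0.2  0.1 -0. ] tilt [ 0.001  -0.0041 -1.    ]
(482, 101, 2, -76.5) -> [  0.5   2.  120.5] turn 0.11 rows 1.9
```

View pics/w2.png

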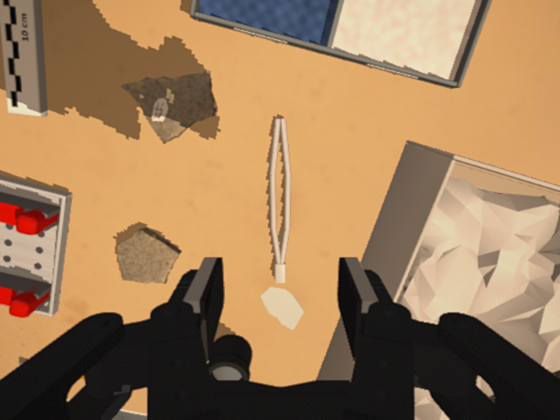

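Emit:
arm_command:
  xyz:
    - [0,1,60]
    - [0,1,100]
    - [0,1,118]
    - [0,1,118]
    - [0,1,118]
  dr:
    - [0,0,0]
    - [0,0,0]
    - [0,0,0]
    - [0,0,0]
    - [0,0,0]

```text
time: 4.68
tool_pos: [0.4824, 0.1016, 0.0038]
orientation: [-0.001, 0.786, -0.618, 0.001]
force: [0.4, -0.1, -0.6]
grip_width: 0.0471
```

Emit:
arm_command:
  xyz:
    - [0,0,0]
    - [0,0,0]
    - [0,0,0]
    - [0,0,0]
    - [0,0,0]
    - [0,0,0]
  dr:
    - [0,0,0]
    - [0,0,0]
    - [0,0,0]
    - [0,0,0]
    - [0,0,0]
    - [0,0,0]
  claw: 0.0

```text
time: 5.42
tool_pos: [0.482, 0.1014, 0.0033]
orientation: [-0.001, 0.786, -0.619, 0.001]
force: [-0.6, -0.5, 6.6]
grip_width: 0.0112
```

Emit:
arm_command:
  xyz:
    - [0,0,-10]
    - [0,0,-60]
    - [0,0,-118]
    - [0,0,-118]
    - [0,0,-118]
  dr:
    - [0,0,0]
    - [0,0,0]
    - [0,0,0]
    - [0,0,0]
    - [0,0,0]

```text
time: 6.05
tool_pos: [0.4809, 0.1014, 0.1205]
orientation: [-0.0, 0.786, -0.619, 0.0]
force: [-0.7, -0.6, -0.1]
grip_width: 0.0115
```

Run:
```python
from h import *
p=look(names=["tweezers","rack","blank_sherd","numbered_sherd"],save_as="w3.png",s=1)
```

```text
tweezers 0.93 [277. 260.  37. 256.] [430.2  88.5  26.9 207.3 -77.2]
rack 0.61 [ 38. 248.  72. 141.] [417.8 255.2  43.9  99.1  88.4]
blank_sherd 0.66 [149. 257.  68.  59.] [421.  187.5  40.8  45.9  74.5]
numbered_sherd 0.83 [169. 105.  94.  72.] [533.2 183.6  41.3  56.5  28.3]
```

View pics/w3.png

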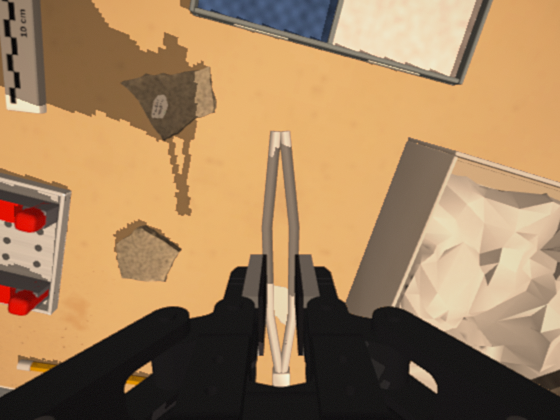

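Tweezers are held: pads at (258,290) and (303,290), ends at (280,132) and (281,385), about centred. Next I move toward the rack for a close look at it.

Run:
```python
from h import *
p=env.grab_frame("wrist"); print(world(p,[[279,132],[281,385]],.122).round(4))
plan((345,320,170,-91.6))
```

```text
[[0.5389 0.1151 0.122 ]
 [0.4305 0.0881 0.122 ]]
t 6.35 pos [480.5 101.4 119.2] yaw -76.43 w 0.011230691904380046 f [-0.2 -1.1  0.1] tilt [-6.0e-04  2.3e-03 -1.0e+00]
(345, 320, 170, -91.6) -> [-244.4   80.5  -50.5] turn 15.17 rows 4.2
```

Emit:
arm_command:
  xyz:
    - [-244,80,-50]
    - [-244,80,-50]
    - [-244,80,-50]
    - [-244,80,-50]
    - [-244,80,-50]
    - [-244,80,-50]
    - [-244,80,-50]
  dr:
    - [0,0,15.2]
    - [0,0,15.2]
    - [0,0,15.2]
    - [0,0,15.2]
    - [0,0,15.2]
    - [0,0,15.2]
    - [0,0,15.2]

```text
time: 7.22
tool_pos: [0.3467, 0.3186, 0.1697]
orientation: [-0.001, -0.697, 0.717, -0.0]
force: [0.0, -0.3, -0.4]
grip_width: 0.0111
```

Run:
```python
from h import *
p=look(names=["rack","tweezers","scale_bar","marker"],save_as="w4.png",s=1.4)
st()
```

```text
rack 0.79 [252. 113. 232. 134.] [408.7 336.4  91.5 162.3  -1.7]
rack 0.6 [535. 184.  50.  47.] [353.4 124.   33.6  49.1 -14. ]
t 7.47 pos [346.8 318.8 170. ] yaw -91.74 w 0.011141797361202172 f [-0.2  0.2  0.1] tilt [ 4.e-04  4.e-04 -1.e+00]
```

View pics/w4.png

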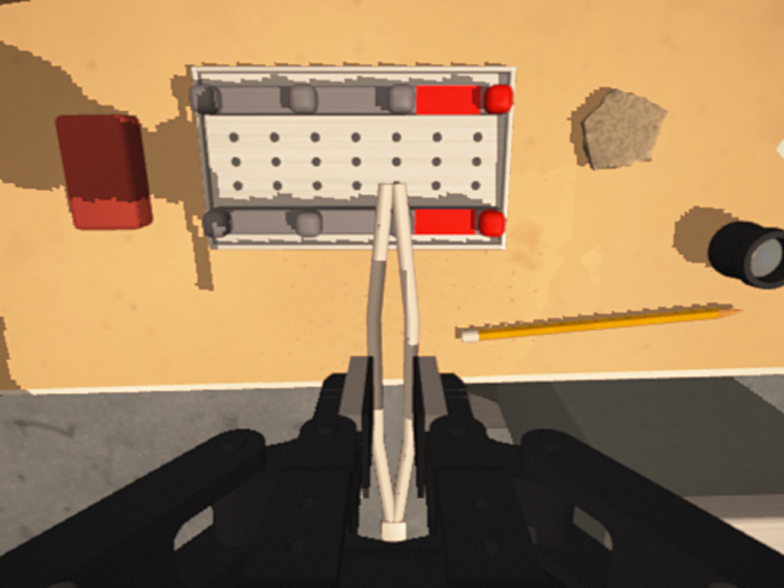

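The rack shows clearly: rim corners (193,67), (515,67), (505,248), (209,250), pan holes (234..478,137..185) and posts at rows 98 and 222. Tweezers hang centred between the pads. I'm locating the rack from several features.

Run:
```python
from h import *
p=env.grab_frame("wrist")
w=lambda a,z:(world(p,np.array(a)/1.4,z)[:,:2]*1000).round(1)
for z in (.003,):
    h=w([[234,137],[478,136],[476,185],[238,185]],z); print("holes",h.tolist(),h.mean(0))
for z in (0,.01):
    h=w([[193,67],[515,67],[505,248],[209,250]],z); print("rim",z,h.tolist(),h.mean(0))
for z in (.03,.034):
    h=w([[203,98],[497,98],[491,222],[216,222]],z); print("posts",z,h.tolist(),h.mean(0))
print(w([[392,187],[394,535]],.17))
st()
```

```text
holes [[422.6, 405.8], [419.0, 267.6], [391.7, 268.4], [395.9, 406.5]] [407.3   337.075]
rim 0 [[460.3, 425.1], [455.0, 247.3], [353.4, 249.8], [357.5, 429.3]] [406.55  337.875]
rim 0.01 [[459.0, 421.6], [453.8, 249.5], [355.5, 251.9], [359.5, 425.6]] [406.95 337.15]
posts 0.03 [[441.6, 411.5], [437.2, 262.5], [374.2, 264.2], [378.6, 412.7]] [407.9   337.725]
posts 0.034 [[441.3, 410.1], [436.9, 263.3], [374.8, 264.9], [379.2, 411.3]] [408.05 337.4 ]
[[406.3 316.6]
 [294.5 319.3]]
t 7.53 pos [346.7 319.  170.1] yaw -91.72 w 0.01102790583039727 f [0.1 0.6 1. ] tilt [ 3.e-04  3.e-04 -1.e+00]
```

Run:
```python
from h import *
p=env.grab_frame("scene"); 
c=proj(p,[[.347,.319,.17]])[0]; print(c)
u,v=c.astype(int); save(p,"s1.png",(u-60,v-50,u+60,v+50),6)
print(proj(p,[[.287,.319,.17],[.407,.317,.17]])-c)
K=p["intrinsics"];print(K)
p=env.grab_frame("wrist");print(p["intrinsics"]); print(proj(p,[[.286,.319,.17],[.347,.319,.17],[.407,.319,.17]]), cv2.Rodrigues(np.asarray(p["rvec"],float))[0].round(3))
```

```text
[331.1133391  201.11290261]
[[ 15.75980562  12.279967  ]
 [-13.85968823 -11.54518683]]
[[504.24056149   0.         277.20200338]
 [  0.         504.24056149 219.28851398]
 [  0.           0.           1.        ]]
[[374.24998979   0.         280.32197579]
 [  0.         374.24998979 207.54327476]
 [  0.           0.           1.        ]]
[[283.31413721 396.8124125 ]
 [279.36457923 277.1399456 ]
 [274.55173055 131.30958256]] [[-0.029 -1.    -0.   ]
 [-0.961  0.028  0.277]
 [-0.276  0.008 -0.961]]
```

View pics/s1.png

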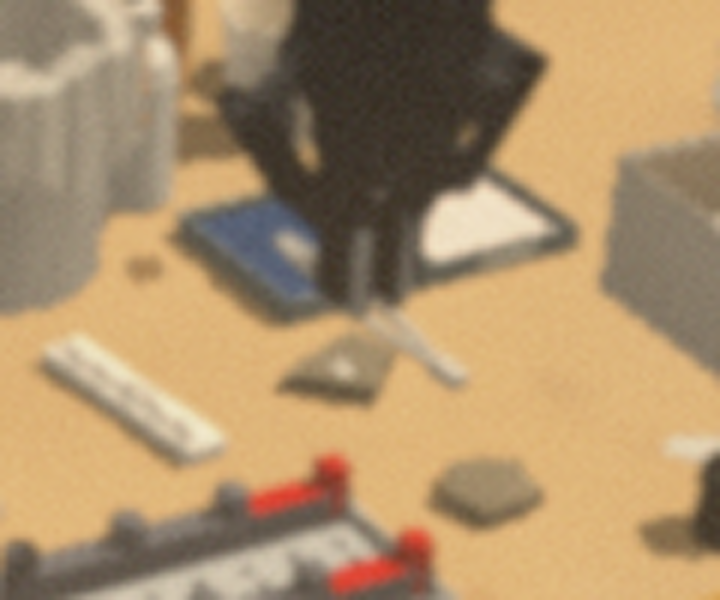

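The scene crop shows the held tweezers level to within about 1 px: near end (455,378), far end about (285,240). In the wrist view the gripper hides the butt end, and the tip agrees with a centred grasp. I'm going over the red slot.

Run:
```python
from h import *
plan((406,287.5,90,-91.7),(406,287.5,26,-91.7))
```

```text
t 7.62 pos [346.5 319.3 170.2] yaw -91.68 w 0.01105345060098934 f [-0.1 -0.6  0.6] tilt [ 1.e-04  1.e-04 -1.e+00]
(406, 287.5, 90, -91.7) -> [ 30.  -60.4  80.2] turn 0.02 rows 1.7
(406, 287.5, 26, -91.7) -> [ 30.  -60.4 144.2] turn 0.02 rows 2.5
```

Emit:
arm_command:
  xyz:
    - [30,-60,20]
    - [30,-60,80]
    - [30,-60,80]
    - [30,-60,80]
  dr:
    - [0,0,0]
    - [0,0,0]
    - [0,0,0]
    - [0,0,0]

```text
time: 8.12
tool_pos: [0.4055, 0.2885, 0.0915]
orientation: [0.0, -0.697, 0.717, 0.0]
force: [-1.0, 0.6, 0.2]
grip_width: 0.011
```

Run:
```python
from h import *
p=env.grab_frame("wrist"); save(p,"w5.png"); st()
a=np.array([.0295,1,0]);b=np.array([-1,.0295,0]);o=np.array([.4073,.3374,0])
for k in(-75,-25): print(k,proj(p,[o+a*k/1e3-b*.032+[0,0,.034],o+a*k/1e3+b*.032+[0,0,.034]]).round(1).tolist())
```

```text
t 8.18 pos [406.1 288.9  92.3] yaw -91.59 w 0.011188341345888388 f [0.4 0.4 0.1] tilt [-0.0012 -0.0024 -1.    ]
-75 [[327.5, 175.4], [323.6, 282.5]]
-25 [[235.2, 175.3], [238.7, 282.3]]
```

View pics/w5.png

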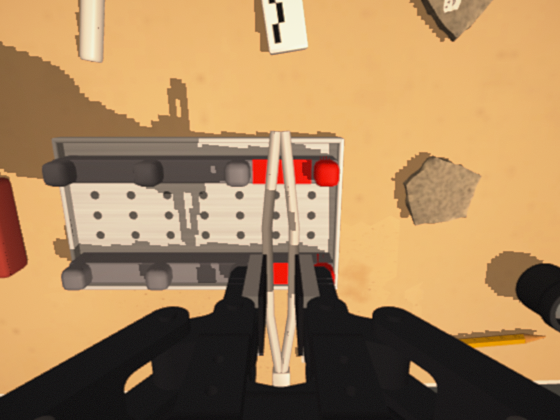

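Emit:
arm_command:
  xyz:
    - [0,-1,30]
    - [0,-1,50]
    - [0,-1,60]
    - [0,-1,63]
    - [0,-1,63]
    - [0,-1,63]
  dr:
    - [0,0,0]
    - [0,0,0]
    - [0,0,0]
    - [0,0,0]
    - [0,0,0]
    - [0,0,0]

```text
time: 8.93
tool_pos: [0.4069, 0.2883, 0.0281]
orientation: [0.001, -0.697, 0.717, -0.0]
force: [0.4, -0.3, -0.7]
grip_width: 0.0114
```

Run:
```python
from h import *
st()
```

```text
t 8.93 pos [406.9 288.3  28.1] yaw -91.62 w 0.011442580427782283 f [ 0.4 -0.3 -0.7] tilt [-6.0e-04 -1.4e-03 -1.0e+00]
```

Emit:
arm_command:
  xyz:
    - [0,0,2]
    - [0,0,2]
  dr:
    - [0,0,0]
    - [0,0,0]

```text
time: 9.18
tool_pos: [0.4063, 0.288, 0.0253]
orientation: [-0.0, -0.697, 0.717, 0.0]
force: [-0.8, -1.1, -0.5]
grip_width: 0.0112
```

Emit:
arm_command:
  xyz:
    - [0,0,0]
    - [0,0,0]
    - [0,0,0]
    - [0,0,0]
  dr:
    - [0,0,0]
    - [0,0,0]
    - [0,0,0]
    - [0,0,0]
  claw: 0.38

```text
time: 9.68
tool_pos: [0.4063, 0.288, 0.0253]
orientation: [0.0, -0.697, 0.717, -0.0]
force: [0.5, 0.1, -0.9]
grip_width: 0.0324
```

Emit:
arm_command:
  xyz:
    - [0,0,-20]
    - [0,0,-80]
    - [0,60,-140]
    - [0,60,-140]
    - [0,60,-140]
  dr:
    - [0,0,0]
    - [0,0,0]
    - [0,0,0]
    - [0,0,0]
    - [0,0,0]

```text
time: 10.3
tool_pos: [0.3463, 0.2902, 0.1667]
orientation: [0.002, -0.697, 0.717, -0.001]
force: [0.3, -0.0, -0.6]
grip_width: 0.0328
```

Run:
```python
from h import *
p=look(names=["tweezers","scale_bar","marker"],save_as="w6.png",s=1.4)
plan((556.8,287,120,-82.8))
for d in env.cut_out(p,"tweezers")[:1]: print(rect(p,d["mask"],.028))
```

```text
tweezers 0.97 [282. 113.  22. 172.] [405.3 287.2  15.5 129.9  88.1]
t 10.5 pos [346.6 289.5 164.2] yaw -91.65 w 0.032446956262794924 f [-0.3 -0.1  0. ] tilt [ 9.0e-04  1.5e-03 -1.0e+00]
(556.8, 287, 120, -82.8) -> [  -3.6 -210.3   43.9] turn -8.85 rows 3.4
[406.2 287.2  14.4 120.5  88.1]
```

View pics/w6.png

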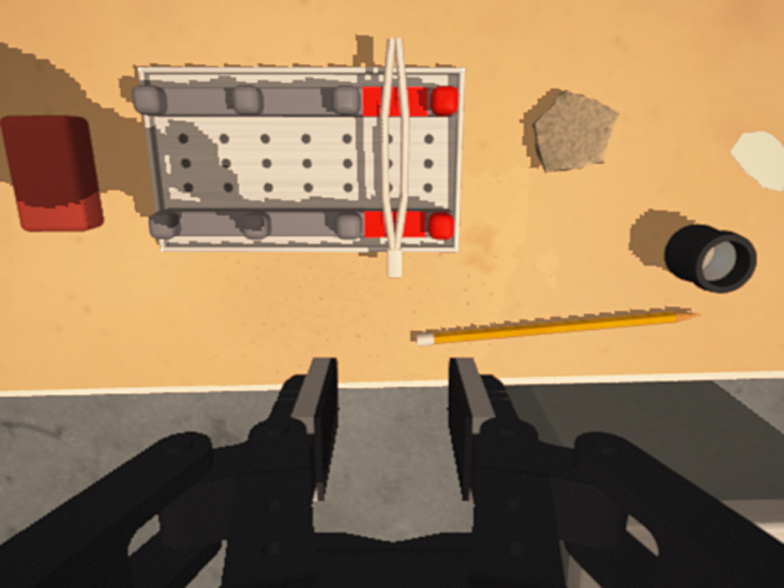

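Tweezers lie straight in the red slot, with tip at (394,40) and butt at (394,275), about centred on the rim (67 to 250). Next is the scale bar. I'm turning the tool half round so that its camera faces away from the bucket.

Emit:
arm_command:
  xyz:
    - [-4,-60,14]
    - [-4,-120,14]
    - [-4,-180,14]
    - [-4,-210,14]
    - [-4,-210,14]
    - [-4,-210,14]
    - [-4,-210,14]
    - [-4,-210,14]
    - [-4,-210,14]
    - [-4,-210,14]
  dr:
    - [0,0,-10]
    - [0,0,-20]
    - [0,0,-30]
    - [0,0,-40]
    - [0,0,-50]
    - [0,0,-60]
    - [0,0,-70]
    - [0,0,-80]
    - [0,0,-90]
    - [0,0,-100]
  claw: 0.6

```text
time: 11.8
tool_pos: [0.5565, 0.2873, 0.1495]
orientation: [0.0, 0.997, 0.076, -0.001]
force: [-0.3, 0.3, 0.6]
grip_width: 0.0511
```

Emit:
arm_command:
  xyz:
    - [0,0,0]
    - [0,0,0]
    - [0,0,0]
    - [0,0,0]
    - [0,0,0]
    - [0,0,0]
    - [0,0,0]
    - [0,0,0]
    - [0,0,0]
    - [0,0,0]
  dr:
    - [0,0,-10]
    - [0,0,-20]
    - [0,0,-30]
    - [0,0,-40]
    - [0,0,-50]
    - [0,0,-60]
    - [0,0,-70]
    - [0,0,-80]
    - [0,0,-88.9]
    - [0,0,-88.9]

```text
time: 13.05
tool_pos: [0.5565, 0.2873, 0.1498]
orientation: [-0.001, 0.662, 0.75, -0.001]
force: [-0.2, 0.6, -0.1]
grip_width: 0.0517
```

Run:
```python
from h import *
p=look(names=["scale_bar","marker","numbered_sherd"],save_as="w7.png",s=1)
print(env.read_state()["joint_positions"])
plan((556.8,287,3,97.2))
```

```text
scale_bar 0.75 [286. 190.  34. 138.] [557.5 287.6  22.4 108.9 -83.3]
marker 0.78 [401. 205.  71. 136.] [557.8 381.8  14.6 114.7  79.7]
[ 2.99270137e-01  4.54108448e-01  1.45204830e+00 -7.78501544e-06
  1.23632231e+00 -1.39612174e+00]
t 13.25 pos [556.4 287.6 150.7] yaw 97.14 w 0.05147746482408519 f [ 1.1 -0.4  0.1] tilt [-2.e-04 -9.e-04 -1.e+00]
(556.8, 287, 3, 97.2) -> [ -0.6   0.4 147.7] turn -0.06 rows 2.4
```

View pics/w7.png

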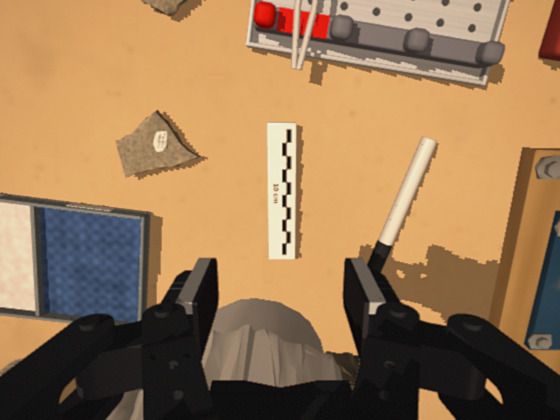

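The view confirms the white scale bar at (282,190), square to the jaws. I'm grasping it.

Emit:
arm_command:
  xyz:
    - [0,-1,60]
    - [0,-1,115]
    - [0,-1,140]
    - [0,-1,146]
    - [0,-1,146]
    - [0,-1,146]
  dr:
    - [0,0,0]
    - [0,0,0]
    - [0,0,0]
    - [0,0,0]
    - [0,0,0]
    - [0,0,0]

```text
time: 14.0
tool_pos: [0.5567, 0.2881, 0.0071]
orientation: [0.001, 0.661, 0.75, 0.001]
force: [0.2, 0.1, -0.1]
grip_width: 0.0512
```

Emit:
arm_command:
  xyz:
    - [0,0,0]
    - [0,0,0]
    - [0,0,0]
    - [0,0,0]
    - [0,0,0]
  dr:
    - [0,0,0]
    - [0,0,0]
    - [0,0,0]
    - [0,0,0]
    - [0,0,0]
  claw: 0.0

```text
time: 14.62
tool_pos: [0.5561, 0.2879, 0.0066]
orientation: [0.001, 0.661, 0.751, 0.001]
force: [-0.4, -0.6, 6.7]
grip_width: 0.0197
```

Emit:
arm_command:
  xyz:
    - [0,0,-15]
    - [0,0,-70]
    - [0,0,-116]
    - [0,0,-116]
  dr:
    - [0,0,0]
    - [0,0,0]
    - [0,0,0]
    - [0,0,0]

```text
time: 15.12
tool_pos: [0.5584, 0.2887, 0.127]
orientation: [0.003, 0.661, 0.751, 0.004]
force: [-0.6, 0.3, -1.2]
grip_width: 0.0196
```

Run:
```python
from h import *
p=look(names=["scale_bar"])
plan((407,337.5,110,88.3))
```

```text
scale_bar 0.88 [282. 266.  60. 245.] [620.7 296.5  41.3 203.9 -82.7]
scale_bar 0.31 [405. 217.  85. 161.] [565.6 379.4  14.2 131.3  79.6]
t 15.22 pos [555.4 287.7 122.2] yaw 97.28 w 0.019886966838557008 f [ 0.3 -0.1 -0.6] tilt [ 3.0e-04  1.3e-03 -1.0e+00]
(407, 337.5, 110, 88.3) -> [  68.2 -140.9   12. ] turn 8.98 rows 2.5
```

Emit:
arm_command:
  xyz:
    - [68,-141,0]
    - [68,-141,0]
    - [68,-141,0]
    - [68,-141,12]
    - [68,-141,12]
    - [68,-141,12]
  dr:
    - [0,0,9]
    - [0,0,9]
    - [0,0,9]
    - [0,0,9]
    - [0,0,9]
    - [0,0,9]

```text
time: 15.98
tool_pos: [0.4078, 0.3368, 0.1087]
orientation: [-0.0, 0.718, 0.696, -0.0]
force: [-0.6, 0.0, -0.6]
grip_width: 0.02
```

Run:
```python
from h import *
p=look(names=["scale_bar"],save_as="w8.png",s=1); plan((407,338,30,88.3))
a=np.array([.0295,1,0]);b=np.array([-1,.0295,0]);o=np.array([.4073,.3374,0])
for k in(-25,25): print(k,proj(p,[o+a*k/1e3-b*.032+[0,0,.034],o+a*k/1e3+b*.032+[0,0,.034]]).round(1).tolist())
```

```text
scale_bar 0.73 [283. 265.  60. 245.] [459.1 334.8  37.6 187.2  88.2]
t 16.07 pos [407.9 336.9 109.1] yaw 88.2 w 0.01964271623469208 f [-0.3 -0.6 -0.3] tilt [-1.e-04  0.e+00 -1.e+00]
(407, 338, 30, 88.3) -> [ 1.1 -1.  79.1] turn -0.1 rows 1.3
-25 [[242.6, 265.2], [239.4, 164.6]]
25 [[321.8, 265.2], [325.0, 164.5]]
```

View pics/w8.png

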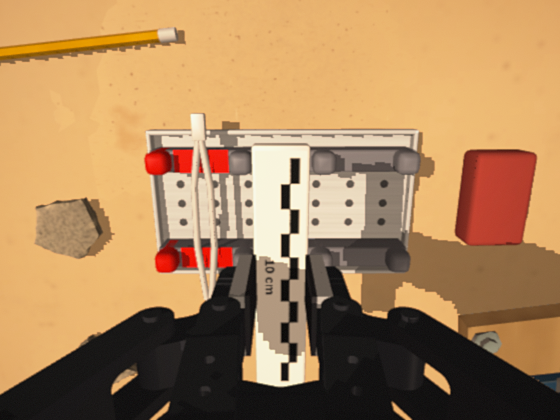

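Scale bar (column 281) is centred between the middle posts (238 and 323). I'm lowering it.

Emit:
arm_command:
  xyz:
    - [0,-1,40]
    - [0,-1,65]
    - [0,-1,76]
    - [0,-1,80]
    - [0,-1,80]
    - [0,-1,80]
  dr:
    - [0,0,0]
    - [0,0,0]
    - [0,0,0]
    - [0,0,0]
    - [0,0,0]
    - [0,0,0]

```text
time: 16.82
tool_pos: [0.4066, 0.3377, 0.0302]
orientation: [0.0, 0.718, 0.696, 0.001]
force: [-0.2, 0.6, -0.3]
grip_width: 0.0194
```

Emit:
arm_command:
  xyz:
    - [0,0,0]
    - [0,0,0]
    - [0,0,0]
    - [0,0,0]
  dr:
    - [0,0,0]
    - [0,0,0]
    - [0,0,0]
    - [0,0,0]
  claw: 0.42

```text
time: 17.32
tool_pos: [0.4059, 0.3373, 0.0294]
orientation: [0.0, 0.718, 0.696, 0.0]
force: [0.3, -0.7, 0.2]
grip_width: 0.0362
```

Emit:
arm_command:
  xyz:
    - [0,0,-20]
    - [0,0,-80]
    - [0,0,-120]
    - [0,0,-120]
  dr:
    - [0,0,0]
    - [0,0,0]
    - [0,0,0]
    - [0,0,0]

```text
time: 17.82
tool_pos: [0.4081, 0.3385, 0.153]
orientation: [0.001, 0.718, 0.696, 0.004]
force: [0.2, -0.0, 0.5]
grip_width: 0.036
```

Run:
```python
from h import *
plan((560,382.5,140,79.4))
```

```text
t 17.82 pos [408.1 338.5 153. ] yaw 88.28 w 0.036004411744761655 f [ 0.2 -0.   0.5] tilt [ 0.0038  0.0067 -1.    ]
(560, 382.5, 140, 79.4) -> [ 48.5 150.5  14.2] turn 8.88 rows 2.5
```

Emit:
arm_command:
  xyz:
    - [46,155,4]
    - [46,155,4]
    - [46,155,4]
    - [46,155,4]
    - [46,155,4]
    - [46,155,4]
  dr:
    - [0,0,8.8]
    - [0,0,8.8]
    - [0,0,8.8]
    - [0,0,8.8]
    - [0,0,8.8]
    - [0,0,8.8]
  claw: 0.5

```text
time: 18.58
tool_pos: [0.5608, 0.3785, 0.145]
orientation: [-0.0, 0.769, 0.639, -0.001]
force: [-0.3, 0.5, 0.2]
grip_width: 0.0426
```

Run:
```python
from h import *
p=look(names=["marker","scale_bar"],save_as="w9.png",s=1)
plan((565.5,379.5,4,79.5))
print(world(p,[[0,0]],0))
```

```text
marker 0.8 [284. 192.  18. 165.] [566.2 380.7  12.2 131.8  79.4]
scale_bar 0.59 [184.  37.  50.  74.] [439.2 332.6  25.6  47.3  88.2]
t 18.73 pos [561.5 378.7 145.8] yaw 79.51 w 0.042510625385035514 f [0.5 0.1 0.4] tilt [ 2.e-04  2.e-04 -1.e+00]
(565.5, 379.5, 4, 79.5) -> [  1.5   3.8 141.8] turn 0.01 rows 2.3
[[0.3929802  0.21269894 0.        ]]
```

View pics/w9.png

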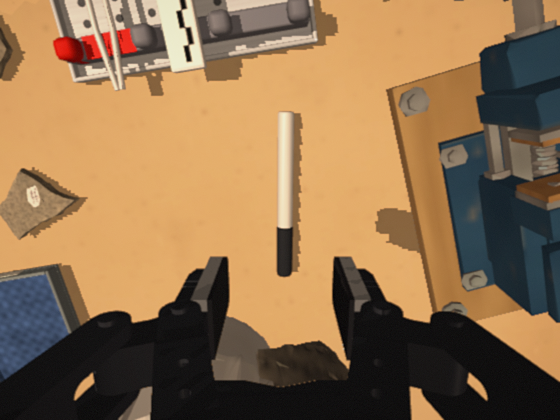

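Marker is at (285,193), 130 mm long and square to the jaws, with the vise well clear. I'm grasping it.

Emit:
arm_command:
  xyz:
    - [2,4,60]
    - [2,4,110]
    - [2,4,134]
    - [2,4,140]
    - [2,4,140]
    - [2,4,140]
  dr:
    - [0,0,0]
    - [0,0,0]
    - [0,0,0]
    - [0,0,0]
    - [0,0,0]
    - [0,0,0]

```text
time: 19.48
tool_pos: [0.5677, 0.3805, 0.0073]
orientation: [0.0, 0.769, 0.639, 0.002]
force: [1.0, -1.1, -0.1]
grip_width: 0.0427
```

Emit:
arm_command:
  xyz:
    - [0,0,0]
    - [0,0,0]
    - [0,0,0]
    - [0,0,0]
    - [0,0,0]
  dr:
    - [0,0,0]
    - [0,0,0]
    - [0,0,0]
    - [0,0,0]
    - [0,0,0]
  claw: 0.0

```text
time: 20.1
tool_pos: [0.5672, 0.3802, 0.0066]
orientation: [0.0, 0.769, 0.639, 0.001]
force: [-0.9, -0.2, 6.0]
grip_width: 0.0119
```

Emit:
arm_command:
  xyz:
    - [0,0,-15]
    - [0,0,-70]
    - [0,0,-104]
    - [0,0,-104]
  dr:
    - [0,0,0]
    - [0,0,0]
    - [0,0,0]
    - [0,0,0]

```text
time: 20.6
tool_pos: [0.5688, 0.3809, 0.1142]
orientation: [0.001, 0.769, 0.639, 0.004]
force: [-0.6, 0.8, -0.0]
grip_width: 0.0112
```

Run:
```python
from h import *
plan((408.5,387.5,110,88.3))
```

```text
t 20.6 pos [568.8 380.9 114.2] yaw 79.48 w 0.01119258000212675 f [-0.6  0.8 -0. ] tilt [ 0.0045  0.0065 -1.    ]
(408.5, 387.5, 110, 88.3) -> [ -22.8 -158.8    3. ] turn -8.82 rows 2.6
```

Emit:
arm_command:
  xyz:
    - [-21.5,-157,0]
    - [-21.5,-157,0]
    - [-21.5,-157,0]
    - [-21.5,-157,0]
    - [-21.5,-157,0]
    - [-21.5,-157,0]
  dr:
    - [0,0,-8.8]
    - [0,0,-8.8]
    - [0,0,-8.8]
    - [0,0,-8.8]
    - [0,0,-8.8]
    - [0,0,-8.8]

```text
time: 21.35
tool_pos: [0.4095, 0.3873, 0.1091]
orientation: [0.0, 0.718, 0.696, 0.0]
force: [0.0, 0.7, -1.3]
grip_width: 0.0117
```

Run:
```python
from h import *
p=look(names=["scale_bar"],save_as="w10.png",s=1); plan((408.5,387.3,29,88.3))
for d in env.cut_out(p,"scale_bar")[:1]: print(rect(p,d["mask"],.031))
```

```text
scale_bar 0.82 [202. 211.  46. 174.] [414.9 333.1  26.3 119.6  88.7]
t 21.45 pos [409.3 387.2 109. ] yaw 88.21 w 0.011667562672013014 f [-0.6 -1.1  0.9] tilt [-1.e-04  0.e+00 -1.e+00]
(408.5, 387.3, 29, 88.3) -> [ 0.1 -0.8 80. ] turn -0.09 rows 1.3
[408.2 338.2  23.9 108.8  88.7]
```

View pics/w10.png

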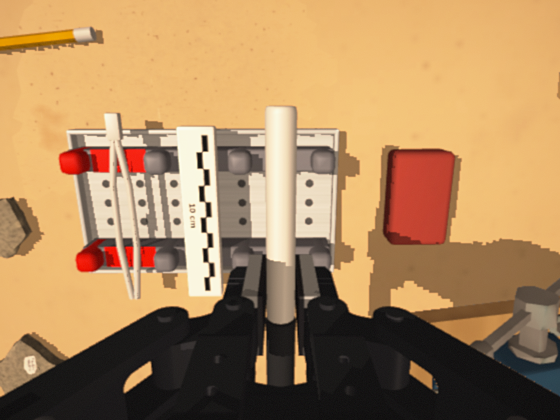

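Marker (column 282) is centred between the posts at 240 and 322; scale bar and tweezers lie well. I'm lowering it.

Emit:
arm_command:
  xyz:
    - [0,0,40]
    - [0,0,65]
    - [0,0,76]
    - [0,0,80]
    - [0,0,80]
    - [0,0,80]
  dr:
    - [0,0,0]
    - [0,0,0]
    - [0,0,0]
    - [0,0,0]
    - [0,0,0]
    - [0,0,0]

```text
time: 22.25
tool_pos: [0.4089, 0.3878, 0.0303]
orientation: [0.0, 0.718, 0.696, 0.001]
force: [0.8, 0.1, 0.4]
grip_width: 0.0116
```

Emit:
arm_command:
  xyz:
    - [0,0,0]
    - [0,0,0]
    - [0,0,0]
    - [0,0,0]
  dr:
    - [0,0,0]
    - [0,0,0]
    - [0,0,0]
    - [0,0,0]
  claw: 0.33

```text
time: 22.75
tool_pos: [0.4082, 0.3874, 0.0293]
orientation: [-0.0, 0.718, 0.696, -0.0]
force: [-0.3, -1.0, -0.6]
grip_width: 0.0281
```

Emit:
arm_command:
  xyz:
    - [0,0,-20]
    - [0,0,-80]
    - [0,0,-140]
    - [0,0,-140]
    - [0,0,-140]
  dr:
    - [0,0,0]
    - [0,0,0]
    - [0,0,0]
    - [0,0,0]
    - [0,0,0]

```text
time: 23.38
tool_pos: [0.4079, 0.3872, 0.1691]
orientation: [-0.0, 0.718, 0.696, -0.0]
force: [0.4, 1.1, -1.5]
grip_width: 0.0282
```

Run:
```python
from h import *
plan((500,190,230,88.3))
```

```text
t 23.38 pos [407.9 387.2 169.1] yaw 88.28 w 0.02817593638397927 f [ 0.4  1.1 -1.5] tilt [-0.e+00 -1.e-04 -1.e+00]
(500, 190, 230, 88.3) -> [-194.4   98.   -60.9] turn -0.02 rows 3.6
```

Emit:
arm_command:
  xyz:
    - [-194,98,-61]
    - [-194,98,-61]
    - [-194,98,-61]
    - [-194,98,-61]
    - [-194,98,-61]
    - [-194,98,-61]
  dr:
    - [0,0,0]
    - [0,0,0]
    - [0,0,0]
    - [0,0,0]
    - [0,0,0]
    - [0,0,0]
  claw: 0.85

```text
time: 24.12
tool_pos: [0.4992, 0.1907, 0.2285]
orientation: [-0.001, 0.718, 0.696, -0.001]
force: [-0.4, 1.0, -0.8]
grip_width: 0.0723
```

```bash
cat >> h.py <<'E'
def sherd(p,name,W,L,z=.010):
    d=max([d for d in env.cut_out(p,name)],key=lambda d:d["conf"])
    c=max(cv2.findContours(d["mask"].astype(np.uint8),cv2.RETR_EXTERNAL,cv2.CHAIN_APPROX_NONE)[0],key=cv2.contourArea)[:,0,:]
    w=(world(p,c,z)[:,:2]*1000).astype(np.float32)
    m=cv2.moments(w); poly=cv2.approxPolyDP(w,4,True)[:,0]
    print(name,round(d["conf"],2),"area",round(m["m00"]),"centroid",np.round([m["m10"]/m["m00"],m["m01"]/m["m00"]],1)); print(poly.round(0).tolist())
    out=[]
    for a in range(-90,90,3):
        u=np.array([np.cos(np.radians(a)),np.sin(np.radians(a))]);v=np.array([-u[1],u[0]])
        A,B=w@u,w@v; cen=u*(A.max()+A.min())/2+v*(B.max()+B.min())/2
        out.append((abs(np.ptp(A)-W)+abs(np.ptp(B)-L),a,np.ptp(A).round(1),np.ptp(B).round(1),cen.round(1).tolist()))
    for o in sorted(out)[:6]: print(o)
E
python3 - <<'E'
from h import *
p=env.grab_frame("wrist"); save(p,"w11.png",s=1.4); st()
sherd(p,"numbered_sherd",47,62); sherd(p,"blank_sherd",43,48)
print("tray", [ (round(d["conf"],2),rect(p,d["mask"],.014)) for d in env.cut_out(p,"finds_tray")])
E
```

```text
t 24.18 pos [499.1 191.2 228.7] yaw 88.31 w 0.0722860843268152 f [-0.3  0.4 -0.3] tilt [-1.0e-04 -3.3e-03 -1.0e+00]
numbered_sherd 0.67 area 1634 centroid [533.5 186.1]
[[535.0, 220.0], [507.0, 187.0], [538.0, 160.0], [558.0, 169.0]]
(np.float64(2.7481323695299835), 12, np.float64(46.7), np.float64(59.6), [530.0, 188.4])
(np.float64(3.0581907546930296), 9, np.float64(48.1), np.float64(60.0), [530.5, 188.8])
(np.float64(4.056598066820271), 6, np.float64(49.4), np.float64(60.3), [531.1, 189.2])
(np.float64(4.9145518447988366), 15, np.float64(45.1), np.float64(59.0), [529.6, 187.9])
(np.float64(5.085000482980121), 3, np.float64(50.5), np.float64(60.4), [531.7, 189.5])
(np.float64(6.1405792236328125), 0, np.float64(51.5), np.float64(60.4), [532.3, 189.8])
blank_sherd 0.8 area 1347 centroid [419.6 188.4]
[[403.0, 172.0], [428.0, 165.0], [439.0, 181.0], [440.0, 197.0], [424.0, 210.0], [402.0, 204.0]]
(np.float64(2.24998503368807), 18, np.float64(43.1), np.float64(45.9), [421.1, 186.9])
(np.float64(2.5733141306572804), 51, np.float64(43.3), np.float64(45.7), [417.8, 187.8])
(np.float64(2.699550141051425), 15, np.float64(42.5), np.float64(45.8), [421.3, 187.0])
(np.float64(2.745738285465933), 48, np.float64(43.8), np.float64(46.0), [418.2, 187.8])
(np.float64(2.826992245698804), 36, np.float64(44.7), np.float64(46.9), [419.5, 187.7])
(np.float64(2.8275623737326328), 39, np.float64(44.6), np.float64(46.8), [419.1, 187.8])
tray [(0.92, array([ 6.362e+02,  9.580e+01,  1.094e+02,  1.757e+02, -4.000e-01]))]
```

View pics/w11.png

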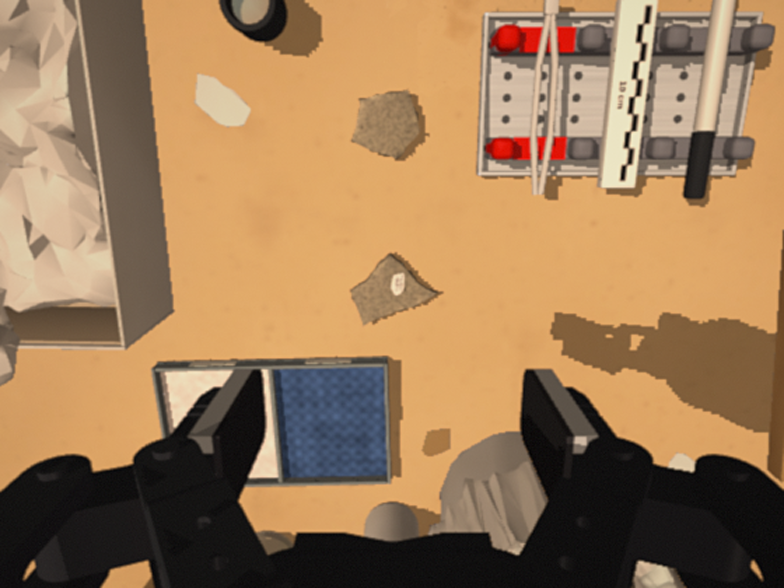

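Marker lies well in its slot at (710,95). The patched sherd is at (395,290) and the blank at (388,123); the tray shows white on the left and blue on the right. I'm going over the patched sherd with the jaws along its x.

Run:
```python
from h import *
plan((530,188,140,12))
```

```text
t 24.32 pos [499.4 191.6 229.5] yaw 88.38 w 0.07259898370068281 f [-0.7 -0.8  1. ] tilt [-1.0e-04 -1.6e-03 -1.0e+00]
(530, 188, 140, 12) -> [-2.7 30.8 89.5] turn 76.38 rows 7.1
```

Emit:
arm_command:
  xyz:
    - [-3,31,89]
    - [-3,31,89]
    - [-3,31,89]
    - [-3,31,89]
    - [-3,31,89]
    - [-3,31,89]
    - [-3,31,89]
    - [-3,31,89]
    - [-3,31,89]
  dr:
    - [0,0,10]
    - [0,0,20]
    - [0,0,30]
    - [0,0,40]
    - [0,0,50]
    - [0,0,60]
    - [0,0,70]
    - [0,0,76.4]
    - [0,0,76.4]

```text
time: 25.45
tool_pos: [0.5308, 0.1874, 0.1411]
orientation: [-0.0, 0.995, 0.105, -0.0]
force: [-0.6, 0.0, 0.5]
grip_width: 0.0726
```

Run:
```python
from h import *
p=env.grab_frame("wrist"); save(p,"w12.png",(150,60,400,320),2.2)
st()
for z in (.006,.012): sherd(p,"numbered_sherd",47,62,z)
d=env.cut_out(p,"numbered_sherd")[0]; print(d["extent"])
# ascii map of the mask on a 4 mm world grid
hsv=cv2.cvtColor(p["color"],cv2.COLOR_RGB2HSV)
for x in range(570,496,-4):
    r=""
    for y in range(228,150,-2):
        u,v=proj(p,[[x/1e3,y/1e3,.010]])[0].round().astype(int)
        r+=("#" if d["mask"][v,u] else ".") if 0<=u<560 and 0<=v<420 else "?"
    print(x,r)
```

```text
t 25.5 pos [530.8 187.3 141.1] yaw 12.08 w 0.07240407560795524 f [ 0.4 -0.   0.3] tilt [-4.e-04 -1.e-04 -1.e+00]
numbered_sherd 0.98 area 1685 centroid [534.7 185.5]
[[538.0, 221.0], [507.0, 188.0], [533.0, 158.0], [560.0, 166.0]]
(np.float64(0.852038058993962), 12, np.float64(47.1), np.float64(61.2), [530.9, 188.4])
(np.float64(2.041412687585222), 9, np.float64(48.7), np.float64(61.7), [531.4, 188.9])
(np.float64(2.824696626495111), 15, np.float64(45.5), np.float64(60.7), [530.4, 187.8])
(np.float64(3.284406982379977), 6, np.float64(50.2), np.float64(61.9), [532.0, 189.4])
(np.float64(4.9461149697431495), 3, np.float64(51.6), np.float64(62.3), [532.6, 189.7])
(np.float64(5.098727075647403), 18, np.float64(43.9), np.float64(60.0), [530.1, 187.2])
numbered_sherd 0.98 area 1613 centroid [534.3 187.1]
[[537.0, 222.0], [507.0, 190.0], [533.0, 161.0], [559.0, 168.0]]
(np.float64(2.321767450431423), 9, np.float64(47.6), np.float64(60.3), [531.1, 190.4])
(np.float64(3.073937559381484), 12, np.float64(46.0), np.float64(59.9), [530.6, 189.9])
(np.float64(3.5378722234805196), 6, np.float64(49.
[... 464 characters left out ...]
 ............................###........
554 ........................########.......
550 .....................############......
546 ...........######################......
542 ........##########################.....
538 ....##############################.....
534 ......#############################....
530 .........########################......
526 ...........##################..........
522 ............################...........
518 ..............############.............
514 ................#########..............
510 ..................####.................
506 .......................................
502 .......................................
498 .......................................
```

The projected mask shows a corner at (508,189) facing a flat edge at x of about 547, y 186–206, so the sherd's x lies at 12°. I'm grasping there.

Emit:
arm_command:
  xyz:
    - [-2,-4,60]
    - [-2,-4,110]
    - [-2,-4,132]
    - [-2,-4,137]
    - [-2,-4,137]
    - [-2,-4,137]
  dr:
    - [0,0,0]
    - [0,0,0]
    - [0,0,0]
    - [0,0,0]
    - [0,0,0]
    - [0,0,0]

```text
time: 26.4
tool_pos: [0.5296, 0.1903, 0.0057]
orientation: [-0.0, 0.995, 0.104, 0.001]
force: [-1.0, 0.5, 1.0]
grip_width: 0.0727
```

Emit:
arm_command:
  xyz:
    - [0,0,0]
    - [0,0,0]
    - [0,0,0]
    - [0,0,0]
    - [0,0,0]
  dr:
    - [0,0,0]
    - [0,0,0]
    - [0,0,0]
    - [0,0,0]
    - [0,0,0]
  claw: 0.0

```text
time: 27.02
tool_pos: [0.5295, 0.1902, 0.0058]
orientation: [0.0, 0.995, 0.104, 0.001]
force: [-0.6, -1.1, 8.1]
grip_width: 0.0404
```

Run:
```python
from h import *
st(); p=env.grab_frame("wrist"); sherd(p,"numbered_sherd",47,62,.01)
```

```text
t 27.02 pos [529.5 190.2   5.8] yaw 11.89 w 0.04038869610530112 f [-0.6 -1.1  8.1] tilt [ 2.6e-03  3.0e-04 -1.0e+00]
numbered_sherd 0.77 area 1670 centroid [535.1 187. ]
[[537.0, 223.0], [510.0, 194.0], [534.0, 160.0], [560.0, 167.0]]
(np.float64(0.749950018725329), 6, np.float64(47.3), np.float64(62.4), [533.7, 191.0])
(np.float64(1.4229212095358292), 9, np.float64(45.7), np.float64(61.8), [533.1, 190.8])
(np.float64(2.622004262610716), 3, np.float64(48.7), np.float64(62.9), [534.4, 191.2])
(np.float64(3.797241760679597), 12, np.float64(44.1), np.float64(61.1), [532.4, 190.5])
(np.float64(4.1881103515625), 0, np.float64(50.0), np.float64(63.2), [535.0, 191.3])
(np.float64(5.44464332498265), -3, np.float64(51.2), np.float64(63.2), [535.7, 191.3])
```

Emit:
arm_command:
  xyz:
    - [0,0,-15]
    - [0,0,-70]
    - [0,0,-115]
    - [0,0,-115]
  dr:
    - [0,0,0]
    - [0,0,0]
    - [0,0,0]
    - [0,0,0]

```text
time: 27.62
tool_pos: [0.5313, 0.1907, 0.1242]
orientation: [-0.0, 0.995, 0.104, 0.005]
force: [0.0, -0.1, 0.4]
grip_width: -0.0002
```

Run:
```python
from h import *
plan((634.5,70,150,-0.4))
```

```text
t 27.62 pos [531.3 190.7 124.2] yaw 11.88 w -0.00016502754886916143 f [ 0.  -0.1  0.4] tilt [ 9.1e-03  5.0e-04 -1.0e+00]
(634.5, 70, 150, -0.4) -> [ 76.4 139.3 -25.1] turn 12.28 rows 2.6
```

The grip slipped. I'm re-opening and looking again.

Emit:
arm_command:
  xyz:
    - [0,0,-15]
    - [0,0,-15]
    - [0,0,-15]
    - [0,0,-15]
    - [0,0,-15]
  dr:
    - [0,0,0]
    - [0,0,0]
    - [0,0,0]
    - [0,0,0]
    - [0,0,0]
  claw: 0.85

```text
time: 28.25
tool_pos: [0.5281, 0.19, 0.1337]
orientation: [0.0, 0.995, 0.103, -0.001]
force: [-0.3, -0.3, 0.3]
grip_width: 0.0724
```

```bash
cat >> h.py <<'E'
def amap(p,name,cx,cy,z=.010):
    d=env.cut_out(p,name)[0]
    for x in range(cx+38,cx-38,-3):
        r=""
        for y in np.arange(cy+40,cy-40,-1.5):
            u,v=proj(p,[[x/1e3,y/1e3,z]])[0].round().astype(int)
            if not(0<=u<560 and 0<=v<420): r+="?";continue
            c=p["color"][v,u].astype(int)
            r+=("o" if c.min()>150 else "#") if d["mask"][v,u] else "."
        print(x,r)
E
python3 - <<'E'
from h import *
p=env.grab_frame("wrist"); st(); sherd(p,"numbered_sherd",47,62,.01); amap(p,"numbered_sherd",533,190)
save(p,"w13.png",s=1.4)
E
```

```text
t 28.3 pos [528.2 190.1 133.8] yaw 11.87 w 0.07300877601888806 f [ 0.6  0.5 -0.2] tilt [-9.e-04 -1.e-04 -1.e+00]
numbered_sherd 0.64 area 1613 centroid [527.3 184.4]
[[534.0, 218.0], [501.0, 191.0], [525.0, 158.0], [549.0, 163.0]]
(np.float64(2.5025014493043614), 3, np.float64(46.7), np.float64(59.8), [524.2, 187.4])
(np.float64(2.96343994140625), 0, np.float64(48.3), np.float64(60.3), [524.7, 187.7])
(np.float64(4.007935161973364), -3, np.float64(49.7), np.float64(60.7), [525.3, 187.9])
(np.float64(4.923797229429454), 6, np.float64(45.0), np.float64(59.1), [523.7, 187.0])
(np.float64(5.082558868212175), -6, np.float64(51.0), np.float64(61.0), [525.9, 188.1])
(np.float64(6.1843655912405495), -9, np.float64(52.2), np.float64(61.0), [526.5, 188.2])
571 ......................................................
568 ......................................................
565 ......................................................
562 ......................................................
559 ......................................................
556 ............................................
[... 490 characters left out ...]
..........#############ooo####################.....
526 ...............##########ooooo###################.....
523 ................########o#o#oo##################......
520 .................######ooo#ooo################........
517 ..................#####ooooo#############.............
514 ....................##################................
511 .....................################.................
508 ......................############....................
505 ........................#########.....................
502 .........................####.........................
499 ......................................................
496 ......................................................
```

Tips were likely too high, since the pads sit further back when wider open. The sherd turned about 9° but still lies flat and patch-up. I'm re-grasping lower and firmer.

Emit:
arm_command:
  xyz:
    - [-6.5,-2,55]
    - [-6.5,-2,105]
    - [-6.5,-2,127]
    - [-6.5,-2,133]
    - [-6.5,-2,133]
    - [-6.5,-2,133]
  dr:
    - [0,0,-2]
    - [0,0,-2]
    - [0,0,-2]
    - [0,0,-2]
    - [0,0,-2]
    - [0,0,-2]

```text
time: 29.15
tool_pos: [0.5228, 0.1909, 0.0026]
orientation: [-0.0, 0.993, 0.121, 0.001]
force: [0.1, 0.0, 0.3]
grip_width: 0.0725
```

Emit:
arm_command:
  xyz:
    - [0,0,0]
    - [0,0,0]
    - [0,0,0]
    - [0,0,0]
    - [0,0,0]
  dr:
    - [0,0,0]
    - [0,0,0]
    - [0,0,0]
    - [0,0,0]
    - [0,0,0]
  claw: 0.0
  force: 70

```text
time: 29.78
tool_pos: [0.5229, 0.191, 0.0029]
orientation: [-0.0, 0.993, 0.121, 0.001]
force: [-0.4, -0.6, 7.4]
grip_width: 0.0392
```

Emit:
arm_command:
  xyz:
    - [0,0,-5]
    - [0,0,-15]
    - [0,0,-30]
    - [0,0,-30]
  dr:
    - [0,0,0]
    - [0,0,0]
    - [0,0,0]
    - [0,0,0]

```text
time: 30.28
tool_pos: [0.523, 0.1909, 0.0331]
orientation: [-0.0, 0.993, 0.121, 0.002]
force: [-0.2, 0.5, -1.1]
grip_width: 0.039
```

Run:
```python
from h import *
p=env.grab_frame("wrist"); st(); sherd(p,"numbered_sherd",47,62,.035)
```

```text
t 30.32 pos [522.4 190.9  32.3] yaw 13.88 w 0.038996379050227487 f [-0.3 -0.1 -0.5] tilt [ 2.e-03  2.e-04 -1.e+00]
numbered_sherd 0.72 area 1775 centroid [529.1 182.1]
[[537.0, 218.0], [504.0, 192.0], [523.0, 154.0], [551.0, 158.0]]
(np.float64(1.5710906982421875), 0, np.float64(47.2), np.float64(63.4), [527.8, 186.0])
(np.float64(2.27397491261695), 3, np.float64(45.4), np.float64(62.6), [527.2, 185.8])
(np.float64(3.415324302046926), 33, np.float64(46.7), np.float64(58.8), [533.5, 180.9])
(np.float64(3.7609641077167026), 6, np.float64(43.4), np.float64(62.2), [526.7, 185.4])
(np.float64(3.8333465426377984), -3, np.float64(48.9), np.float64(63.9), [528.4, 186.2])
(np.float64(4.032112862123796), 30, np.float64(45.1), np.float64(59.8), [532.7, 181.0])
```

Now it holds (39 mm). I'm carrying it to a hover by the tray and measuring the tray.

Emit:
arm_command:
  xyz:
    - [0,0,-50]
    - [0,0,-110]
    - [40,70,-118]
    - [81,139,-118]
    - [81,139,-118]
    - [81,139,-118]
    - [81,139,-118]
  dr:
    - [0,0,0]
    - [0,0,0]
    - [0,0,7]
    - [0,0,14.3]
    - [0,0,14.3]
    - [0,0,14.3]
    - [0,0,14.3]

```text
time: 31.25
tool_pos: [0.6327, 0.0755, 0.1483]
orientation: [-0.0, 1.0, -0.004, -0.001]
force: [-0.5, 0.4, -0.4]
grip_width: 0.0389
```

```bash
cat >> h.py <<'E'
def tray(p):
    hsv=cv2.cvtColor(p["color"],cv2.COLOR_RGB2HSV)
    m=cv2.inRange(hsv,(100,90,20),(130,255,255))
    n,l,s,c=cv2.connectedComponentsWithStats(m); k=1+np.argmax(s[1:,4]); print("blue",s[k].tolist(),rect(p,l==k,.006))
    for d in env.cut_out(p,"finds_tray")[:1]: print("tray",round(d["conf"],2),d["extent"],rect(p,d["mask"],.014))
E
python3 - <<'E'
from h import *
p=env.grab_frame("wrist"); save(p,"w14.png",s=1.4); st(); tray(p); sherd(p,"numbered_sherd",47,62,.153)
p=env.grab_frame("top"); tray(p);
E
```

```text
t 31.3 pos [632.6  76.  148.6] yaw -0.39 w 0.03891889653324537 f [-0.2 -0.1 -0.9] tilt [-1.9e-03 -5.0e-04 -1.0e+00]
blue [220, 49, 137, 116, 15170] [639.8 138.8  81.7  96.9  89.6]
tray 0.79 [287.6, 154.8, 154.6, 226.7] [639.7 100.4 104.9 165.3  -0.8]
numbered_sherd 0.78 area 1715 centroid [636.5  67.4]
[[653.0, 100.0], [615.0, 83.0], [624.0, 42.0], [652.0, 39.0]]
(np.float64(1.4132904536946285), -15, np.float64(47.3), np.float64(63.1), [636.6, 71.7])
(np.float64(1.8649745537376816), -12, np.float64(45.6), np.float64(62.5), [635.9, 71.7])
(np.float64(3.3324912756133642), -9, np.float64(43.8), np.float64(62.1), [635.3, 71.4])
(np.float64(3.53511632926606), -18, np.float64(48.9), np.float64(63.6), [637.2, 71.6])
(np.float64(4.489532639138332), 18, np.float64(45.7), np.float64(58.8), [640.3, 65.4])
(np.float64(4.781545254446854), 15, np.float64(44.5), np.float64(59.7), [639.3, 65.8])
blue [165, 79, 32, 25, 143] [824.4 663.3  52.   74.   31.3]
```

Emit:
arm_command:
  xyz:
    - [3,19,0]
    - [3,19,60]
    - [3,19,115]
    - [3,19,133]
    - [3,19,138.5]
    - [3,19,138.5]
    - [3,19,138.5]
  dr:
    - [0,0,0]
    - [0,0,0]
    - [0,0,0]
    - [0,0,0]
    - [0,0,0]
    - [0,0,0]
    - [0,0,0]

```text
time: 32.38
tool_pos: [0.6382, 0.0561, 0.0131]
orientation: [0.0, 1.0, -0.004, 0.002]
force: [1.0, -0.6, -0.6]
grip_width: 0.0393
```

Run:
```python
from h import *
st()
```

```text
t 32.38 pos [638.2  56.1  13.1] yaw -0.41 w 0.039251928191609824 f [ 1.  -0.6 -0.6] tilt [ 4.e-03  3.e-04 -1.e+00]
```

Emit:
arm_command:
  xyz:
    - [0,0,0]
    - [0,0,0]
  dr:
    - [0,0,0]
    - [0,0,0]

```text
time: 32.62
tool_pos: [0.6369, 0.0562, 0.0116]
orientation: [0.0, 1.0, -0.004, 0.001]
force: [0.1, 0.5, -0.9]
grip_width: 0.0388
```

Two millimetres lower, then release.

Emit:
arm_command:
  xyz:
    - [-1,-1,2.5]
    - [-1,-1,2.5]
    - [-1,-1,2.5]
  dr:
    - [0,0,0]
    - [0,0,0]
    - [0,0,0]

```text
time: 33.0
tool_pos: [0.6361, 0.057, 0.009]
orientation: [0.0, 1.0, -0.004, 0.001]
force: [-0.4, -0.3, 5.0]
grip_width: 0.039
```

Emit:
arm_command:
  xyz:
    - [0,0,0]
    - [0,0,0]
    - [0,0,0]
    - [0,0,0]
  dr:
    - [0,0,0]
    - [0,0,0]
    - [0,0,0]
    - [0,0,0]
  claw: 0.62

```text
time: 33.5
tool_pos: [0.6354, 0.0572, 0.0081]
orientation: [-0.0, 1.0, -0.004, -0.0]
force: [0.1, 0.2, 0.3]
grip_width: 0.0533
```

Emit:
arm_command:
  xyz:
    - [0,0,-20]
    - [0,0,-75]
    - [0,0,-135]
    - [0,-40,-150]
    - [0,-40,-150]
    - [0,-40,-150]
  dr:
    - [0,0,0]
    - [0,0,0]
    - [0,0,0]
    - [0,0,0]
    - [0,0,0]
    - [0,0,0]

```text
time: 34.25
tool_pos: [0.6352, 0.0971, 0.1576]
orientation: [0.0, 1.0, -0.003, -0.001]
force: [0.2, 0.0, -0.7]
grip_width: 0.0531
```

Run:
```python
from h import *
p=env.grab_frame("wrist"); save(p,"w15.png",s=1.4); st(); tray(p); sherd(p,"numbered_sherd",47,62,.015); amap(p,"numbered_sherd",638,53,.016)
plan((420,188,140,18))
```

```text
t 34.3 pos [635.1  96.7 157.1] yaw -0.42 w 0.05289540448402279 f [-0.  -0.1 -0.7] tilt [-2.1e-03  4.0e-04 -1.0e+00]
blue [220, 82, 130, 108, 13500] [639.8 138.5  81.8  97.1  89.6]
tray 0.83 [283.9, 184.9, 146.8, 218.6] [ 6.394e+02  9.590e+01  1.044e+02  1.745e+02 -4.000e-01]
numbered_sherd 0.8 area 1687 centroid [639.8  49.5]
[[657.0, 80.0], [616.0, 64.0], [628.0, 24.0], [655.0, 23.0]]
(np.float64(1.8134684816618574), -12, np.float64(47.4), np.float64(60.5), [637.3, 53.2])
(np.float64(2.5580805857785833), -15, np.float64(48.9), np.float64(61.3), [637.9, 53.3])
(np.float64(3.3367951261826363), -18, np.float64(50.3), np.float64(61.9), [638.6, 53.4])
(np.float64(3.684692481756727), -9, np.float64(45.7), np.float64(59.6), [636.7, 53.0])
(np.float64(4.859025532686758), -21, np.float64(51.5), np.float64(62.4), [639.2, 53.4])
(np.float64(6.030774401633195), -6, np.float64(43.9), np.float64(59.0), [636.1, 52.5])
676 ......................................................
673 ......................................................
670 ......................................................
667 .
[... 832 characters left out ...]
.........####################..................
622 ..................##############......................
619 ..................#########o..........................
616 ...................###o...............................
613 ......................................................
610 ......................................................
607 ......................................................
604 ......................................................
601 ......................................................
t 34.45 pos [635.4  96.4 157.1] yaw -0.48 w 0.05280759107249369 f [ 0.7 -0.8 -0.2] tilt [-2.e-03  2.e-04 -1.e+00]
(420, 188, 140, 18) -> [-216.1  -89.8   17.6] turn -18.48 rows 3.8
```

The patched sherd lies in the white bay, patch up, with its centre within about 2 mm. Next is the blank sherd.

Emit:
arm_command:
  xyz:
    - [-216,-90,0]
    - [-216,-90,0]
    - [-216,-90,0]
    - [-216,-90,17]
    - [-216,-90,17]
    - [-216,-90,17]
    - [-216,-90,17]
  dr:
    - [0,0,-18.5]
    - [0,0,-18.5]
    - [0,0,-18.5]
    - [0,0,-18.5]
    - [0,0,-18.5]
    - [0,0,-18.5]
    - [0,0,-18.5]
  claw: 0.85

```text
time: 35.33
tool_pos: [0.4222, 0.1883, 0.1417]
orientation: [0.0, 0.988, 0.156, 0.001]
force: [0.2, 0.9, -0.2]
grip_width: 0.073
```

Run:
```python
from h import *
p=env.grab_frame("wrist"); save(p,"w16.png",s=1.4); st(); sherd(p,"blank_sherd",43,48,.009); amap(p,"blank_sherd",420,188,.01)
d=env.cut_out(p,"blank_sherd")[0]
c=max(cv2.findContours(d["mask"].astype(np.uint8),cv2.RETR_EXTERNAL,cv2.CHAIN_APPROX_NONE)[0],key=cv2.contourArea)[:,0,:]
w=(world(p,c,.009)[:,:2]*1000).astype(np.float32)
print(cv2.approxPolyDP(w,2.2,True)[:,0].round(1).tolist())
```

```text
t 35.38 pos [422.1 188.3 141.6] yaw 18.0 w 0.07254305502990387 f [-0.4  0.1 -0.2] tilt [ 1.1e-03  2.0e-04 -1.0e+00]
blank_sherd 0.65 area 1352 centroid [419.6 189. ]
[[400.0, 204.0], [404.0, 172.0], [430.0, 166.0], [440.0, 197.0], [424.0, 211.0]]
(np.float64(0.7658419183155445), 48, np.float64(43.2), np.float64(47.5), [418.0, 188.6])
(np.float64(0.8646941862211861), 45, np.float64(43.6), np.float64(47.8), [418.4, 188.6])
(np.float64(1.000688820442619), 42, np.float64(44.0), np.float64(48.0), [418.7, 188.6])
(np.float64(1.2273920639129585), 51, np.float64(42.7), np.float64(47.0), [417.6, 188.6])
(np.float64(1.3663080078635517), 39, np.float64(44.2), np.float64(48.1), [419.1, 188.6])
(np.float64(1.3903088153988392), 33, np.float64(44.4), np.float64(48.0), [419.8, 188.4])
458 ......................................................
455 ......................................................
452 ......................................................
449 ......................................................
446 ......................................................
443 .....................
[... 721 characters left out ...]
####................
404 ...............#######################................
401 ................###########.#.........................
398 ......................................................
395 ......................................................
392 ......................................................
389 ......................................................
386 ......................................................
383 ......................................................
[[400.3999938964844, 204.39999389648438], [403.79998779296875, 172.3000030517578], [429.8999938964844, 166.3000030517578], [442.0, 193.0], [440.3999938964844, 197.39999389648438], [424.1000061035156, 210.5]]
```

The blank sherd's outline shows a flat 32 mm edge at x of about 402 (normal at 6°), with the opposite corner at (441,195). I'm grasping across those at 6°.

Emit:
arm_command:
  xyz:
    - [0,-1,0]
    - [0,-1,60]
    - [0,-1,110]
    - [0,-1,133]
    - [0,-1,139]
    - [0,-1,139]
    - [0,-1,139]
  dr:
    - [0,0,10]
    - [0,0,12]
    - [0,0,12]
    - [0,0,12]
    - [0,0,12]
    - [0,0,12]
    - [0,0,12]

```text
time: 36.4
tool_pos: [0.4213, 0.1899, 0.0034]
orientation: [-0.0, 0.999, 0.053, 0.001]
force: [-0.3, 0.4, -0.4]
grip_width: 0.0726
```

Emit:
arm_command:
  xyz:
    - [0,0,0]
    - [0,0,0]
    - [0,0,0]
    - [0,0,0]
    - [0,0,0]
  dr:
    - [0,0,0]
    - [0,0,0]
    - [0,0,0]
    - [0,0,0]
    - [0,0,0]
  claw: 0.0

```text
time: 37.02
tool_pos: [0.4201, 0.1898, 0.0036]
orientation: [-0.0, 0.999, 0.053, 0.0]
force: [-3.7, -1.7, 12.4]
grip_width: 0.038
```

Emit:
arm_command:
  xyz:
    - [0,0,-5]
    - [0,0,-15]
    - [0,0,-30]
    - [0,0,-30]
  dr:
    - [0,0,0]
    - [0,0,0]
    - [0,0,0]
    - [0,0,0]

```text
time: 37.52
tool_pos: [0.4213, 0.19, 0.0335]
orientation: [-0.0, 0.999, 0.053, 0.001]
force: [0.0, -0.1, 0.2]
grip_width: 0.0381
```

Run:
```python
from h import *
p=env.grab_frame("wrist"); sherd(p,"blank_sherd",43,48,.037); plan((636,143,150,-.4))
```

```text
blank_sherd 0.58 area 1416 centroid [421.7 188.5]
[[403.0, 205.0], [405.0, 171.0], [432.0, 164.0], [442.0, 184.0], [440.0, 200.0], [427.0, 212.0]]
(np.float64(1.1920874559605679), 24, np.float64(42.9), np.float64(49.1), [422.0, 186.8])
(np.float64(1.4929101454336617), 27, np.float64(43.4), np.float64(49.1), [421.9, 186.8])
(np.float64(1.5309698035318036), 48, np.float64(44.3), np.float64(48.2), [420.4, 187.7])
(np.float64(1.8274544880123287), 21, np.float64(42.3), np.float64(49.1), [422.1, 186.9])
(np.float64(1.9414480907151415), 45, np.float64(44.2), np.float64(48.7), [420.5, 187.5])
(np.float64(2.0610545471492117), -9, np.float64(42.5), np.float64(46.4), [421.0, 189.0])
t 37.62 pos [420.3 189.8  32.4] yaw 6.08 w 0.03798785771384445 f [ 0.5  0.5 -1.2] tilt [ 6.e-04 -0.e+00 -1.e+00]
(636, 143, 150, -0.4) -> [ 209.6   69.3 -117.5] turn 6.48 rows 4.0
```

Emit:
arm_command:
  xyz:
    - [0,0,-60]
    - [0,0,-118]
    - [60,15,-118]
    - [120,30,-118]
    - [180,45,-118]
    - [212,52,-118]
    - [212,52,-118]
    - [212,52,-118]
    - [212,52,-118]
  dr:
    - [0,0,0]
    - [0,0,0]
    - [0,0,6.5]
    - [0,0,6.5]
    - [0,0,6.5]
    - [0,0,6.5]
    - [0,0,6.5]
    - [0,0,6.5]
    - [0,0,6.5]

```text
time: 38.75
tool_pos: [0.6352, 0.1609, 0.1501]
orientation: [0.0, 1.0, -0.003, -0.001]
force: [0.5, -0.2, -0.4]
grip_width: 0.0379
```

Run:
```python
from h import *
p=env.grab_frame("wrist"); save(p,"w17.png",s=1.4); st(); tray(p)
for z in (.150,.156): sherd(p,"blank_sherd",43,48,z)
```

```text
t 38.8 pos [635.4 160.9 150.4] yaw -0.39 w 0.03763046941254915 f [-0.3  0.2 -0.6] tilt [-5.e-04  0.e+00 -1.e+00]
blue [223, 171, 125, 89, 8376] [639.9 140.5  73.9  96.9  89.6]
tray 0.95 [284.9, 263.5, 138.9, 201.4] [640.  146.9  77.2 104.   89.1]
blank_sherd 0.92 area 1531 centroid [635.3 157.6]
[[618.0, 177.0], [616.0, 142.0], [642.0, 131.0], [655.0, 152.0], [656.0, 166.0], [643.0, 181.0]]
(np.float64(1.4307197656594326), -12, np.float64(43.5), np.float64(48.9), [634.8, 157.8])
(np.float64(1.4564852422313663), -9, np.float64(42.8), np.float64(49.3), [635.1, 157.3])
(np.float64(1.4783995134638985), -15, np.float64(44.1), np.float64(48.4), [634.5, 158.3])
(np.float64(1.8805158356327638), -18, np.float64(44.6), np.float64(47.7), [634.4, 158.8])
(np.float64(2.5374539518649897), -6, np.float64(42.0), np.float64(49.6), [635.4, 156.9])
(np.float64(2.6202746172383513), 9, np.float64(43.2), np.float64(50.4), [635.7, 155.8])
blank_sherd 0.92 area 1404 centroid [635.3 160.7]
[[619.0, 179.0], [617.0, 146.0], [642.0, 135.0], [655.0, 155.0], [655.0, 169.0], [643.0, 183.0]]
(np.float64(0.6349277533694107), 15, np.float64(43.0), np.float64(48.6), [635.6, 159.0])
(np.float64(1.189598056485238), 18, np.float64(43.6), np.float64(48.6), [635.5, 159.0])
(np.float64(1.2834352506320528), 12, np.float64(42.2), np.float64(48.5), [635.7, 159.0])
(np.float64(1.6407660114330724), 42, np.float64(44.6), np.float64(48.1), [633.7, 160.3])
(np.float64(1.9147202886289776), 9, np.float64(41.4), np.float64(48.3), [635.8, 159.0])
(np.float64(2.037806061117948), 39, np.float64(44.5), np.float64(48.6), [633.8, 160.1])
```

Emit:
arm_command:
  xyz:
    - [5,21.5,0]
    - [5,21.5,60]
    - [5,21.5,115]
    - [5,21.5,134]
    - [5,21.5,140]
    - [5,21.5,140]
    - [5,21.5,140]
    - [5,21.5,140]
  dr:
    - [0,0,0]
    - [0,0,0]
    - [0,0,0]
    - [0,0,0]
    - [0,0,0]
    - [0,0,0]
    - [0,0,0]
    - [0,0,0]

```text
time: 39.95
tool_pos: [0.6424, 0.1391, 0.0119]
orientation: [-0.0, 1.0, -0.004, 0.001]
force: [1.1, 0.1, -0.4]
grip_width: 0.0381
```

Emit:
arm_command:
  xyz:
    - [-1.5,0,2]
    - [-1.5,0,2]
    - [-1.5,0,2]
  dr:
    - [0,0,0]
    - [0,0,0]
    - [0,0,0]

```text
time: 40.33
tool_pos: [0.6409, 0.139, 0.0097]
orientation: [-0.0, 1.0, -0.004, 0.001]
force: [-0.5, -0.7, 6.1]
grip_width: 0.038
```

Emit:
arm_command:
  xyz:
    - [0,0,0]
    - [0,0,0]
    - [0,0,0]
    - [0,0,0]
  dr:
    - [0,0,0]
    - [0,0,0]
    - [0,0,0]
    - [0,0,0]
  claw: 0.62

```text
time: 40.83
tool_pos: [0.6397, 0.1389, 0.0081]
orientation: [0.0, 1.0, -0.004, -0.0]
force: [-0.3, -0.8, 0.0]
grip_width: 0.0532
```

Emit:
arm_command:
  xyz:
    - [0,0,-20]
    - [0,0,-75]
    - [0,0,-135]
    - [0,0,-190]
    - [-60,-30,-240]
    - [-100,-60,-240]
    - [-100,-60,-240]
    - [-100,-60,-240]
    - [-100,-60,-240]
  dr:
    - [0,0,0]
    - [0,0,0]
    - [0,0,0]
    - [0,0,0]
    - [0,0,0]
    - [0,0,0]
    - [0,0,0]
    - [0,0,0]
    - [0,0,0]

```text
time: 41.95
tool_pos: [0.5411, 0.199, 0.2482]
orientation: [0.0, 1.0, -0.004, 0.0]
force: [0.8, -1.0, -0.7]
grip_width: 0.0531
```

Run:
```python
from h import *
p=env.grab_frame("wrist"); save(p,"w18.png",s=1.4); st(); tray(p)
sherd(p,"blank_sherd",43,48,.015);sherd(p,"numbered_sherd",47,62,.015)
for n,z in dict(rack=.034,tweezers=.028,scale_bar=.031,marker=.0285,loupe=.034,wax_block=.022).items():
    for d in env.cut_out(p,n)[:2]: print(n,round(d["conf"],2),rect(p,d["mask"],z) if d["mask"].sum()>20 else "")
p=env.grab_frame("top")
for n,z in dict(tweezers=.028,scale_bar=.031,marker=.0285,loupe=.034,wax_block=.022).items():
    for d in env.cut_out(p,n)[:2]: print("top",n,round(d["conf"],2),rect(p,d["mask"],z) if d["mask"].sum()>20 else "")
```

```text
t 42.0 pos [541.1 198.9 247.8] yaw -0.49 w 0.053053046757426336 f [ 0.4 -1.   0.7] tilt [-5.e-04  4.e-04 -1.e+00]
blue [326, 189, 93, 70, 4746] [640.4 138.   78.8  95.7  89.5]
tray 0.65 [372.8, 258.5, 109.5, 155.0] [ 6.387e+02  9.680e+01  1.054e+02  1.777e+02 -4.000e-01]
blank_sherd 0.69 area 1382 centroid [640.4 138.5]
[[624.0, 156.0], [622.0, 125.0], [648.0, 114.0], [662.0, 145.0], [648.0, 159.0]]
(np.float64(0.5900820430065323), 42, np.float64(43.2), np.float64(47.6), [639.2, 137.9])
(np.float64(0.8560428006896927), 39, np.float64(43.8), np.float64(48.1), [639.6, 137.9])
(np.float64(1.0558156457022392), 45, np.float64(43.1), np.float64(47.1), [639.1, 138.1])
(np.float64(1.6096460591376456), 12, np.float64(43.5), np.float64(46.9), [641.7, 136.7])
(np.float64(1.6159658755839814), 36, np.float64(44.2), np.float64(48.4), [639.9, 137.8])
(np.float64(1.6205014572408345), 9, np.float64(42.8), np.float64(46.6), [641.9, 136.7])Traceback (most recent call last):
  File "<stdin>", line 3, in <module>
  File "h.py", line 43, in sherd
    d=max([d for d in env.cut_out(p,name)],key=lambda d:d["conf"])
ValueError: max() iterable argument is empty
```

View pics/w18.png

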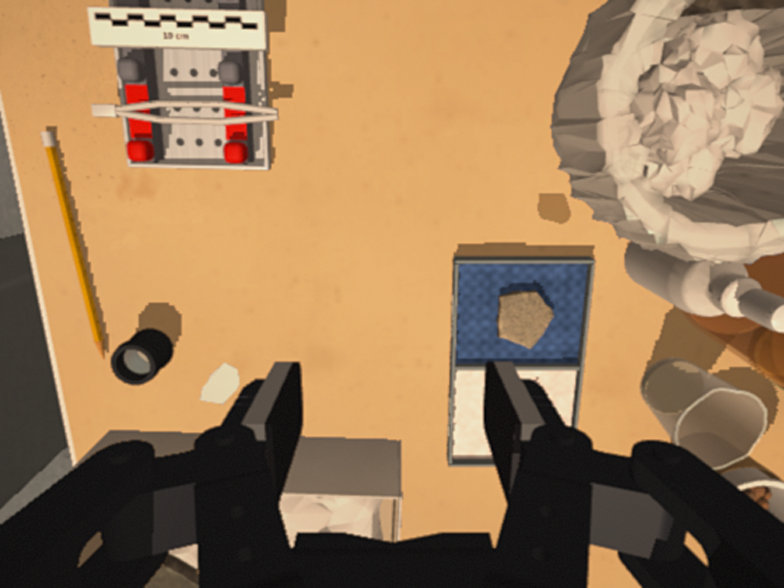

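The blank sherd sits centred in the blue bay at (525,318). A finger hides the patched one, so I'm moving clear for the last numeric checks.

Emit:
arm_command:
  xyz:
    - [-60,0,-60]
    - [-120,-40,-100]
    - [-140,-60,-100]
    - [-140,-60,-100]
    - [-140,-60,-100]
    - [-140,-60,-100]
  dr:
    - [0,0,0]
    - [0,0,0]
    - [0,0,0]
    - [0,0,0]
    - [0,0,0]
    - [0,0,0]

```text
time: 42.9
tool_pos: [0.4016, 0.2599, 0.3472]
orientation: [0.001, 1.0, -0.004, -0.001]
force: [0.5, -0.3, 0.1]
grip_width: 0.0528
```

Run:
```python
from h import *
Z=dict(finds_tray=.014,numbered_sherd=.016,blank_sherd=.016,rack=.034,tweezers=.028,scale_bar=.031,marker=.032,loupe=.034,wax_block=.022)
for c in("wrist","top","scene"):
    p=env.grab_frame(c)
    for n,z in Z.items():
        for d in env.cut_out(p,n)[:2]:
            if d["mask"].sum()>20: print(c,n,round(d["conf"],2),rect(p,d["mask"],z))
st()
```

```text
wrist finds_tray 0.82 [ 6.370e+02  1.005e+02  1.108e+02  1.761e+02 -2.000e-01]
wrist numbered_sherd 0.98 [641.5  51.1  45.2  52.4  18.8]
wrist blank_sherd 0.59 [640.9 138.4  43.1  45.1  -1.3]
wrist rack 0.92 [406.2 289.8  72.9  96.1  88.2]
wrist rack 0.22 [407.5 386.6  12.6 129.6  88.8]
wrist tweezers 0.55 [422.6 287.8  14.4  84.   89.5]
wrist scale_bar 0.59 [409.4 337.2  22.5 108.8  87.6]
wrist marker 0.57 [407.5 387.3  12.5 128.   88. ]
wrist loupe 0.61 [352.1 117.8  34.4  46.9 -13. ]
top finds_tray 0.65 [637.8 100.1 110.2 177.5  -1.5]
top numbered_sherd 0.79 [6.348e+02 5.270e+01 3.970e+01 5.340e+01 2.000e-01]
top numbered_sherd 0.23 [406.5 367.7  33.2  98.5  87.5]
top blank_sherd 0.78 [637.7 141.4  38.8  40.   66.5]
top rack 0.63 [403.5 292.8  73.3  97.7  88.1]
top tweezers 0.56 [403.2 478.3  38.3  59.4 -89.4]
top tweezers 0.53 [450.1 290.1   9.5  21.5  89.9]
top scale_bar 0.69 [367.4 683.7  25.6 109.  -79.6]
top scale_bar 0.6 [407.1 340.3  22.1 107.3  88.2]
top marker 0.7 [405.4 390.2  12.4 123.3  88.5]
top wax_block 0.68 [403.4 478.8  38.6  59.7 -89.4]
scene numbered_sherd 0.5 [632.2  52.6  49.2  60.6  14.7]
scene blank_sherd 0.4 [627.9 144.1  42.5  49.4  62.9]
scene rack 0.8 [378.4 354.1 123.4 185.5  -1.6]
scene tweezers 0.37 [407.  386.2  15.4 138.3  89.9]
scene scale_bar 0.84 [400.1 341.3  26.2 117.6  88. ]
scene scale_bar 0.66 [336.  696.7  24.1 112.5 -79.3]
scene marker 0.74 [399.6 390.   15.1 134.7  88.6]
scene marker 0.7 [400.1 343.2  28.4 115.   88. ]
scene loupe 0.6 [327.6 129.8  31.3  83.8  45.3]
scene wax_block 0.82 [389.7 484.3  47.3  81.8  88.4]
t 44.4 pos [400.7 260.7 348.3] yaw -0.43 w 0.05296780340834053 f [-0.  -0.1 -0.2] tilt [-0. -0. -1.]
```

```bash
python3 -c "
from rig import env
print(env.sign_off())"
```

```text
the job is handed in; nothing more can be done
None
```

The job is handed in at about 44 s of the 131 s. Counting from the red end, the rack holds the tweezers, the scale bar and the marker. The patched sherd lies in the white bay and the blank one in the blue bay.

- **Instruments:** in the last checks each lay along its slot (about 88°, like the rack) and within about 2 mm of the slot centre. Only part of the tweezers was visible at the end. Their full length measured centred within about 1 mm just after placing, and they were not touched afterwards.
- **Sherds:** both measured within about 2 mm of their bay centres. The patch was seen face up after placing.
- **Bystanders:** in the scene camera the loupe and the wax block read the same as at the start, to within 1–3 mm.
- **What went wrong:** the first grip on the patched sherd slipped, because the fingertips were too high. It turned about 9° and shifted about 7 mm on the table, and a lower, firmer grip then held it.
- **Disagreements:** the top camera reads about 3–4 mm away from the wrist camera throughout, and I went by the wrist camera. The networks also mislabelled a few things, such as the wax block as tweezers in the top view, and I ignored those.

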